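# Change the tester's stage over from flat work to round bar

### The arm

A 6-joint arm with a two-finger parallel gripper is mounted at the origin on a cart in front of the work surface, level with it; the furniture and walls round the work are solid. World frame = base frame: x ahead of the robot, y to its left, z up, the work surface at z = 0. Lengths are in mm, angles in rad, forces in N, time in s.
With the tool pointing down it reaches from about 250 to 725 mm from the base axis. Payload 4 kg.
Tool frame: the origin (TCP) lies between the finger pads; the fingertips stand 17 mm ahead of it and the grasp point (between the pads) lies 2 mm behind it (r.tip_reach is the distance from the TCP to the fingertips, in mm); z points along the fingers, y is the direction in which the jaws open and shut (so a half turn about z gives the same grasp; the last joint's range is limited). The gripper opens to 85 mm and grips with 20 to 120 N. Pads are 22 mm wide; open, the fingers measure 114 mm over their backs; the gripper's body (76 mm by 85 mm) begins 54 mm behind the grasp point. The pads swing forward as they close: fully open they stand 13 mm farther back than shut.
Start: joints at [-1.293, 0.241, 0.005, 1.335, 0, 1.571], TCP at [137.118, -480.831, 248.306] pointing down, gripper open.
Joint ranges: [-2.72, 2.72], [-1.05, 1.87], [-1.09, 1.28], [-1.99, 2.15], [-1.42, 1.44], [-3.14, 3.14]. Speed limits (rad/s): [2.79, 2.79, 3.14, 3.14, 3.14, 3.14].

### API

Orientations are given as a unit quaternion [w, x, y, z].
In Python, from workcell import r, viewer, sign_off, spot_in, tip_of gives the robot as it stands. The module is installed in compiled form; this text tells all that it offers.
- The arm moves only by the tool apply_moves, never from a script. Its argument "deltas" is a list of rows, each an object of numbers: "tx", "ty", "tz": the shift along the tool's x, y, z in cm; "twist": the turn about the tool's z in degrees. In form: [{"tx": .., "ty": .., "tz": .., "twist": ..}, ...]. A call has 1 to 12 rows; each row shifts and turns the pose as measured when the row begins, along the tool's axes as they then stand; what a row does not reach is not made up. A row lasts 1/8 s, in which the tool goes at most 62.5 mm and 10.7 degrees, less where a joint would pass 70% of its speed; a pose out of reach is approached as far as the arm can. A call with a gripper value outside its range is refused whole. "jaw" is the closure, from -1 (fully open) to 1 (shut), so that 0 is half open, set as the call begins (left out, the last holds). The fingers move at their own pace and stop on an object; "grip_force" is the grip in N (left out, the last holds). Time passes only in rows, so rows that do not move let the fingers close. It gives the time, the measured TCP pose, the force and the opening at its end, in the units of the state.
- r.read_state(): the state, without advancing time (a new reading comes with each control period).
- viewer.snapshot(name): name is "scene" or "top"; returns the picture (384x512x3 uint8, blue, green, red); there is no depth.
- viewer.get_calibration(name): a dict with "K" (3x3 intrinsics, pixels), "world_to_cam" (4x4, takes a point from world to camera coordinates). Camera axes: x right, y up, looking along -z (the intrinsics and any distortion apply to the point x, -y, -z); pixel columns grow to the right and rows downward; lengths in mm; the calibration is good to about 2 mm. A picture is of the moment at which its call begins. get_calibration takes no time and is no camera call.
- sign_off(): hands the job in, once; it reports no verdict.
Trained networks look in the newest picture that a camera, given by its name, has taken for a name from the list of things; names that differ only in an ending like _2 or _b are one class to them, and where a whole thing is asked for, a point or a joint stands for the part that bears it (a point fixed in the world has none). Each returns a list of dicts, best first, with "score" (0 to 1); they miss things now and then, are a little off and sometimes report something else, mostly with a low value. They report only what shows in the picture. A call takes as long as a camera call. They do not tell look-alikes from the thing itself.
- spot_in(camera, name): "location" ([column, row] in pixels, amid what is visible of it).
- tip_of(camera, name): "location" ([column, row] in pixels: a listed point, or the origin of a listed thing).
The state is a dict: "time_s": time; "joint_positions": joint angles; "dq": joint speeds; "joint_torque": joint torques, N m; "eef_pos": TCP position; "ee_rot": TCP orientation; "contact_force": force on the tool from outside, world axes, zero at the start; "wrist_torque": the same for the moment, N m; "opening": finger opening in mm.
Only numpy, scipy, OpenCV 4.12 (cv2) and the standard library are available. Lean on these libraries where they do the work, as an engineer would, in place of code of your own. Each camera call takes 0.05 s, during which the arm holds its last target.

### The job

Change the XY stage over for testing round bar: take the test block off the flat anvil and put it back in the empty recess of the block tray, swap the two anvils so that the vee anvil stands in the stage's seat and the flat anvil in the wooden storage block (the rubber pad is free for setting one down on the way), then lay the round bar in the vee anvil's groove. Everything is to sit fully home; set the anvils and the test block down upright without tipping them over, and leave the other test block where it is.

Things in the scene. Friction and masses are not known exactly. Their poses are not given: they have to be found in the camera images.
- block_mid (a point): Round steel hardness test block, 50 mm diameter, 13 mm thick, 0.2 kg, that lies on top of the flat anvil at the start. The point is its centre, half-way up (6.5 mm above its underside); z points up. Grasp it by its rim.
- flat_mid (a point): Flat anvil: steel mushroom 41 mm tall, 0.36 kg, in the stage's seat at the start. Round table 68 mm in diameter, its rim straight from 28 to 40 mm above the foot, tapering in below to a stem 37 mm in diameter, 19 mm long. The point is on its axis, 20.5 mm above the foot; z up. Grasp the table's rim. It stands safely on its stem.
- vee_mid (a point): Vee anvil, steel, 40 mm tall, 0.24 kg, in the storage block at the start. Round foot 40 mm wide, widening to a 52 mm collar 18 to 28 mm up; on it, 28 to 40 mm up, a block 34 mm along x, 48 mm along y, with a V-groove along x, 20 mm wide, bottom 32 mm up. The point is on its axis, 20 mm above the foot; z up. Grasp the block's end faces (closing along x) above the collar.
- bar_mid (a point): Sawn round steel bar offcut: 25 mm diameter, 30 mm long, 0.12 kg, lying on its side in the angle rest. The point is its centre; its z axis runs along the bar (level). Laid in the vee anvil's groove its centre is 48 mm above that anvil's foot (28 mm above the anvil's listed point).
- other_mid (a point): A second round steel test block, 55 mm diameter, 15 mm thick, in the other recess of the block tray. It is already where it belongs and stays there. The point is its centre, 7.5 mm up.
- stage_seat (a point): XY stage of the tester, fixed: metal plates 110 x 110 mm, top 36 mm above the worktop, with micrometer drums on its -x and -y sides (below the top, reaching 95 mm from the middle). In its top is a round seat 46 mm wide, 9 mm deep, with a 4 mm chamfer at the mouth. The point is the centre of the seat's floor, 27 mm above the worktop; z up. An anvil at home has its foot on this floor.
- holder_seat (a point): Wooden anvil storage block, fixed, 92 x 92 mm, 24 mm high, with one round socket in its top of the same size as the stage's seat (46 mm diameter, 9 mm deep, 4 mm chamfer). The point is the centre of the socket's floor, 15 mm above the worktop; z points up.
- tray_recess (a point): Dark wooden block tray, fixed, 92 x 160 mm, 16 mm high, with two round felt-lined recesses 4 mm deep. The point is the centre of the floor of the empty, smaller one (56 mm wide, 2 mm chamfer), 12 mm above the worktop; z up. The full recess lies 76 mm away along +y of this frame, so here the fingers best close along x.
- rest_groove (a point): Specimen rest, fixed: a 44 mm length of aluminium angle lying as an upward 90 degree V on two dark feet; its sides end 18.6 mm above the worktop. The point is on the bottom line of the V, half-way along, 8 mm above the worktop; x runs along the V. The bar lies in it at the start with its centre 25.7 mm above the worktop.
- pad_top (a point): Black rubber put-down pad, fixed flat on the worktop, 105 x 105 mm, 4 mm thick, empty at the start: free for setting an anvil down on the way. The point is the centre of its top.
Things that resemble listed ones, but are neither listed nor needed, are in the scene too. What is shaped like the part that bears vee_mid but green or red is not meant.

How it is judged (in metres and radians):
At the end, for the whole second after the job is handed in: Vee anvil home in the stage seat, flat anvil in the storage socket, 50 mm block in the empty recess (each within 8 mm, 0.1 rad upright, 3 mm in height); bar in the groove (12 mm along, 5 mm across, 3.5 mm in height, 0.2 rad); other block moved under 15 mm; all at rest (horizontal distance between vee_mid and stage_seat below 0.008 m and z of vee_mid in the frame of stage_seat between 0.017 and 0.0235 m and angle between each of vee_mid, flat_mid, block_mid's own z axis and vertical below 0.1 rad and horizontal distance between flat_mid and holder_seat below 0.008 m and z of flat_mid in the frame of holder_seat between 0.0175 and 0.024 m and horizontal distance between block_mid and tray_recess below 0.008 m and z of block_mid in the frame of tray_recess between 0.0035 and 0.009 m and x of bar_mid in the frame of vee_mid between -0.012 and 0.012 m and y of bar_mid in the frame of vee_mid between -0.005 and 0.005 m and z of bar_mid in the frame of vee_mid between 0.0245 and 0.032 m and angle between the z axis of bar_mid and the x axis of vee_mid, either way round below 0.2 rad and distance of other_mid from where it was at the start of the episode below 0.015 m and linear speed of each of anvil_flat, anvil_vee, block, bar below 0.02 m/s); the robot touches nothing.
It fails at once if the flat anvil tipped over (angle between flat_mid's own z axis and vertical above 0.7 rad).
It fails at once if the vee anvil tipped over (angle between vee_mid's own z axis and vertical above 0.7 rad).
It fails at once if the test block tipped over (angle between block_mid's own z axis and vertical above 0.7 rad).
It also fails if it takes over 125 s, if anything falls off the work surface, if the arm or the gripper's body presses on something with over 40 N, if the wrist force passes 120 N, or if a joint passes its speed limit or range.

## Working session

There is one attempt and no reset: what is moved stays moved. The work goes in short steps, Python scripts to look and compute and a tool call to move; the robot and the scene stay as the last step left them, time stands still between calls to the robot, and variables do not carry over. Pictures are saved under pics/ and viewed, and the job is handed in when it is done.

Besides the shell and the picture viewer there is one more tool, called after "Call:" as a command line: name --argument value ..., lists and objects as JSON in quotes. apply_moves: Moves the arm, as the interface text tells. Its arguments: {"type":"object","properties":{"deltas":{"type":"array"},"jaw":{"type":"number"},"grip_force":{"type":"number"}},"required":["deltas"]}

```bash
mkdir -p pics
cat > h.py <<'E'
import numpy as np, cv2
from workcell import r, viewer, sign_off, spot_in, tip_of
def snap(n,f):
    im=viewer.snapshot(n); cv2.imwrite('pics/'+f,im); return im
def cal(n):
    c=viewer.get_calibration(n); return np.array(c['K'],float),np.array(c['world_to_cam'],float),c
def px2w(n,uv,z):
    K,T,c=cal(n); d=np.array(c.get('dist',c.get('distortion',np.zeros(5))),float)
    p=cv2.undistortPoints(np.array([[uv]],float),K,d)[0,0]
    v=np.array([p[0],-p[1],-1.]); R=T[:3,:3]; o=-R.T@T[:3,3]; w=R.T@v
    return o+w*(z-o[2])/w[2]
def w2px(n,P):
    K,T,c=cal(n); d=np.array(c.get('dist',c.get('distortion',np.zeros(5))),float)
    q=T[:3,:3]@np.array(P,float)+T[:3,3]; q=q*[1,-1,-1]
    return cv2.projectPoints(q.reshape(1,1,3),np.zeros(3),np.zeros(3),K,d)[0].ravel()
E
python3 - <<'E'
from h import *
for n in('scene','top'):
    snap(n,n+'0.png'); K,T,c=cal(n); print(n,c.keys(),K.round(1).tolist(),(-T[:3,:3].T@T[:3,3]).round(0),T[:3,:3].round(3).tolist())
    if len(c)>2: print({k:v for k,v in c.items() if k not in('K','world_to_cam')})
s=r.read_state(); print(s)
E
```

```text
scene dict_keys(['K', 'world_to_cam']) [[394.8, 0.0, 264.7], [0.0, 394.8, 187.2], [0.0, 0.0, 1.0]] [ 175. -764.  635.] [[0.853, -0.521, -0.018], [0.286, 0.439, 0.852], [-0.436, -0.732, 0.524]]
top dict_keys(['K', 'world_to_cam']) [[394.4, 0.0, 253.4], [0.0, 394.4, 193.5], [0.0, 0.0, 1.0]] [ 538.    2. 1068.] [[0.01, -1.0, 0.022], [0.996, 0.012, 0.091], [-0.092, 0.021, 0.996]]
{'time_s': 0.1, 'joint_positions': array([-1.29302737e+00,  2.41352162e-01,  3.83288293e-03,  1.33520879e+00,
       -7.90169843e-06,  1.57080936e+00]), 'dq': array([-0.00029237, -0.00084888,  0.00422404, -0.00150372,  0.00078831,
        0.00029635]), 'joint_torque': array([ 3.18442635e-04, -3.73137188e+01,  2.53009915e+01,  1.08528428e-02,
        8.61031003e-05, -2.07178488e-07]), 'eef_pos': array([ 136.95258721, -480.30711849,  247.48475562]), 'ee_rot': array([-9.56020716e-04,  9.90371483e-01,  1.38431910e-01, -1.37632397e-04]), 'contact_force': array([ 0.12391367, -0.17209271, -0.00616167]), 'wrist_torque': array([0.05983452, 0.04744464, 0.04163225]), 'opening': 85.63537103355335}
```

View pics/scene0.png

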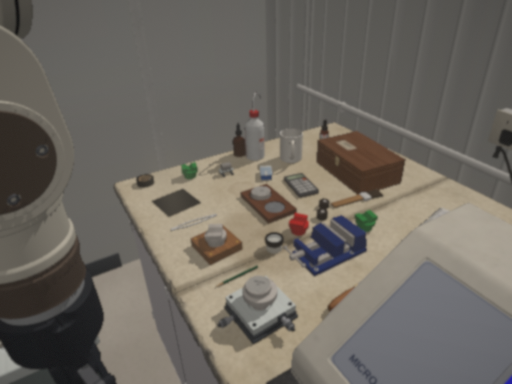

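View pics/top0.png

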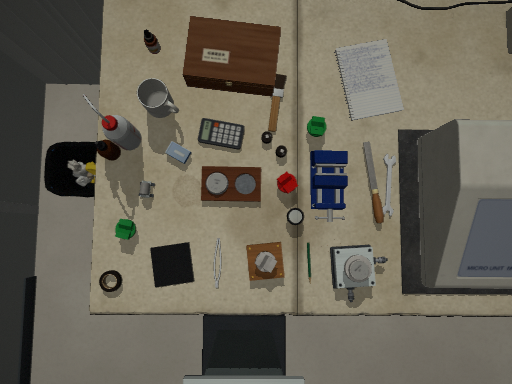

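Run:
```python
from h import *
Z=dict(block_mid=36+32+6.5-0,flat_mid=47.5,vee_mid=35,bar_mid=25.7,other_mid=19.5,stage_seat=27,holder_seat=15,tray_recess=12,rest_groove=8,pad_top=4)
Z['block_mid']=27+41+6.5
for k,z in Z.items():
    for n in('top','scene'):
        print(k,n,[(round(d['score'],2),np.round(d['location'],1).tolist(),px2w(n,d['location'],z)[:2].round(0).tolist()) for d in tip_of(n,k)[:4]])
```

```text
block_mid top [(0.67, [357.5, 267.6], [446.0, -281.0])]
block_mid scene [(0.83, [257.2, 288.0], [437.0, -288.0]), (0.48, [216.4, 240.2], [434.0, -115.0])]
flat_mid top [(0.65, [355.9, 267.9], [443.0, -285.0])]
flat_mid scene [(0.98, [260.1, 295.0], [446.0, -284.0]), (0.66, [212.9, 235.5], [447.0, -63.0]), (0.25, [262.1, 190.8], [648.0, 44.0])]
vee_mid top [(0.91, [124.7, 231.4], [530.0, 313.0]), (0.69, [264.5, 260.2], [459.0, -50.0]), (0.64, [288.7, 180.4], [669.0, -113.0]), (0.56, [316.6, 126.9], [814.0, -187.0])]
vee_mid scene [(0.78, [368.1, 222.5], [804.0, -212.0]), (0.72, [213.4, 235.9], [453.0, -50.0]), (0.55, [299.9, 225.7], [653.0, -130.0])]
bar_mid top [(0.4, [144.2, 186.7], [648.0, 269.0])]
bar_mid scene [(0.48, [228.4, 168.1], [646.0, 251.0]), (0.45, [259.5, 297.4], [451.0, -271.0])]
other_mid top [(0.83, [213.0, 180.8], [667.0, 88.0])]
other_mid scene [(0.58, [261.4, 191.8], [666.0, 79.0]), (0.45, [174.3, 197.6], [440.0, 189.0])]
stage_seat top [(0.83, [354.4, 266.4], [445.0, -287.0])]
stage_seat scene [(0.83, [260.5, 298.2], [451.0, -275.0])]
holder_seat top [(0.85, [263.5, 260.6], [457.0, -49.0]), (0.71, [145.1, 188.5], [645.0, 269.0])]
holder_seat scene [(0.83, [215.5, 242.2], [456.0, -52.0])]
tray_recess top [(0.91, [247.1, 184.2], [660.0, -3.0])]
tray_recess scene [(0.87, [274.8, 207.1], [662.0, 1.0]), (0.53, [260.4, 289.6], [470.0, -242.0])]
rest_groove top [(0.56, [357.6, 266.5], [443.0, -300.0]), (0.49, [147.1, 185.6], [653.0, 266.0])]
rest_groove scene [(0.43, [228.2, 168.2], [659.0, 280.0])]
pad_top top [(0.89, [173.2, 263.6], [446.0, 191.0])]
pad_top scene [(0.64, [172.9, 198.0], [442.0, 213.0])]
```

Run:
```python
import cv2,numpy as np
im=cv2.imread('pics/top0.png')
def c(x,y,s=32): 
    return cv2.resize(im[y-s:y+s,x-s:x+s],(390,290*1 if 0 else 390),interpolation=cv2.INTER_CUBIC)
a=np.hstack([c(357,267),c(265,261)]);cv2.imwrite('pics/a.png',a)
a=np.hstack([c(146,188),c(232,184,36)]);cv2.imwrite('pics/b.png',a)
```

```text
(no output)
```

View pics/a.png

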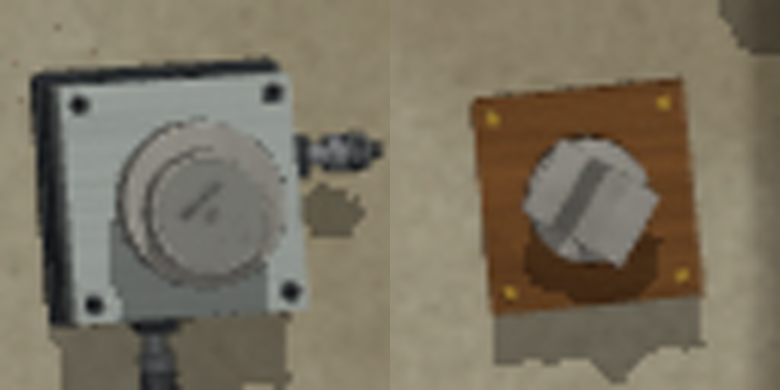

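View pics/b.png

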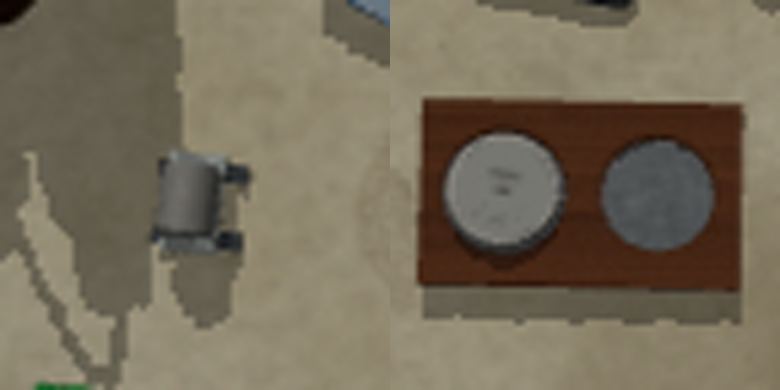

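```bash
cat > ov.py <<'E'
from h import *
def circ(c,rad,z): 
    t=np.linspace(0,2*np.pi,49); return [(c[0]+rad*np.cos(a),c[1]+rad*np.sin(a),z) for a in t]
def rect(c,lx,ly,ang,z):
    R=np.array([[np.cos(ang),-np.sin(ang)],[np.sin(ang),np.cos(ang)]])
    return [tuple(np.array(c[:2])+R@np.array(p))+(z,) for p in [(-lx/2,-ly/2),(lx/2,-ly/2),(lx/2,ly/2),(-lx/2,ly/2),(-lx/2,-ly/2)]]
def crop(n,im,c,s,shapes,k=12):
    x0,y0=int(c[0])-s,int(c[1])-s
    o=cv2.resize(im[y0:y0+2*s,x0:x0+2*s],None,fx=k,fy=k,interpolation=cv2.INTER_CUBIC)
    for col,P in shapes:
        q=np.array([w2px(n,p) for p in P]); q=((q-[x0,y0]+.5)*k).astype(int)
        cv2.polylines(o,[q.reshape(-1,1,2)],False,col,1)
    return o
E
cat > e0.py <<'E'
from ov import *
R,G,B,Y=(0,0,255),(0,255,0),(255,0,0),(0,255,255)
a=lambda d:np.deg2rad(d)
import json
import sys
P=json.load(open('p.json'))
S=P['stage'];F=P['flat'];K=P['block'];H=P['holder'];V=P['vee'];T=P['tray'];O=P['other'];X=P['rest'];Bb=P['bar']
for n in('top','scene'):
    im=cv2.imread(f'pics/{n}0.png')
    def mk(C,sh,z,s): return crop(n,im,w2px(n,(C[0],C[1],z)),s,sh,780//(4*s))
    A=mk(S,[(R,rect(S,110,110,a(S[2]),36)),(G,circ(F,34,67)),(B,circ(F,34,55)),(Y,circ(K,25,81))],36,26)
    D=mk(H,[(R,rect(H,92,92,a(H[2]),24)),(G,rect(V,34,48,a(V[2]),55)),(Y,rect(V,34,20,a(V[2]),55)),(B,circ(V,26,43))],36,26)
    E=mk(X,[(R,rect(X,44,21.2,a(X[2]),18.6)),(G,rect(Bb,30,25,a(Bb[2]),25.7)),],36,26)
    ang=a(T[2]);c=np.array(T[:2])+38*np.array([-np.sin(ang),np.cos(ang)])
    L=mk(c,[(R,rect(c,92,160,ang,16)),(G,circ(T,28,16)),(B,circ(O,27.5,27))],16,35)
    L=cv2.resize(L,(A.shape[1],A.shape[0]))
    cv2.imwrite(f'pics/ov_{n}{sys.argv[1]}.png',np.vstack([np.hstack([A,D]),np.hstack([E,L])])[:, :])
E
python3 - <<'E'
from h import *
import json
p=lambda c,z:px2w('top',c,z)[:2].round(1).tolist()
q=lambda x0,y0,k:(lambda x,y:(x0+x/k-.5,y0+y/k-.5))
a=q(325,235,390/64);b=q(233,229,390/64);e=q(114,156,390/64);t=q(196,148,390/72)
P={}
st=[p(a(*c),36) for c in[(60,88),(290,72),(308,308),(78,325)]];print(st)
P['stage']=np.mean(st,0).tolist()+[4]
P['flat']=p(a(201,204),67);P['block']=p(a(209,212),81)
h=[p(b(*c),24) for c in[(80,98),(292,80),(313,297),(105,312)]];print(h)
P['holder']=np.mean(h,0).tolist()+[5]
P['vee']=p(b(205,200),55)+[-28]
tr=[p(t(*c),16) for c in [(33,98),(353,104),(350,290),(28,284)]];print(tr)
P['tray']=p(t(267,193),14)+[0];P['other']=p(t(115,190),27)
P['bar']=p(e(190,199),38)+[-5];P['rest']=p(e(190,203),18)+[-5]
print(P);json.dump(P,open('p.json','w'))
E
python3 e0.py a; python3 -c "
import cv2;print(cv2.imread('pics/ov_topa.png').shape)"
```

```text
[[490.0, -232.1], [497.7, -331.2], [398.2, -337.2], [390.5, -238.8]]
[[498.8, -0.8], [507.3, -92.3], [415.0, -101.6], [408.1, -12.5]]
[[708.2, 119.9], [707.3, -39.0], [614.4, -38.3], [615.6, 120.4]]
{'stage': [444.1, -284.825, 4], 'flat': [444.4, -283.2], 'block': [442.5, -282.4], 'holder': [457.29999999999995, -51.8, 5], 'vee': [458.2, -53.3, -28], 'tray': [662.4, 3.3, 0], 'other': [661.4, 77.7], 'bar': [643.1, 264.3, -5], 'rest': [643.4, 269.4, -5]}
(728, 728, 3)
```

Run:
```python
import cv2
for n in('top','scene'):
    cv2.imwrite(f'pics/v_{n}a.png',cv2.resize(cv2.imread(f'pics/ov_{n}a.png'),(600,600)))
```

```text
(no output)
```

View pics/v_topa.png

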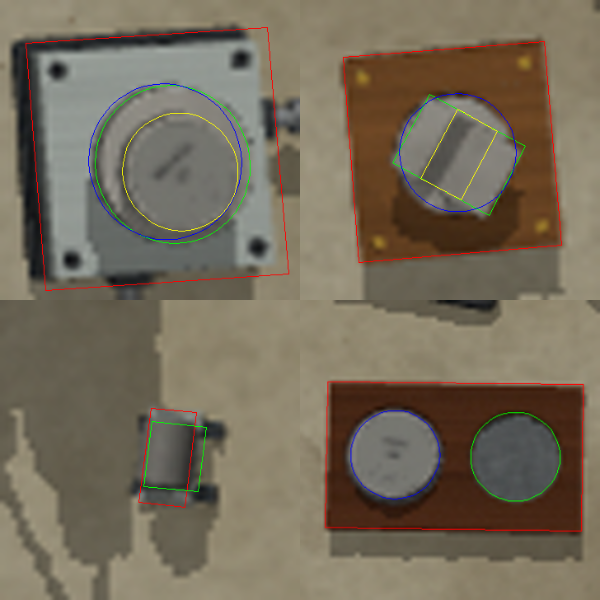

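View pics/v_scenea.png

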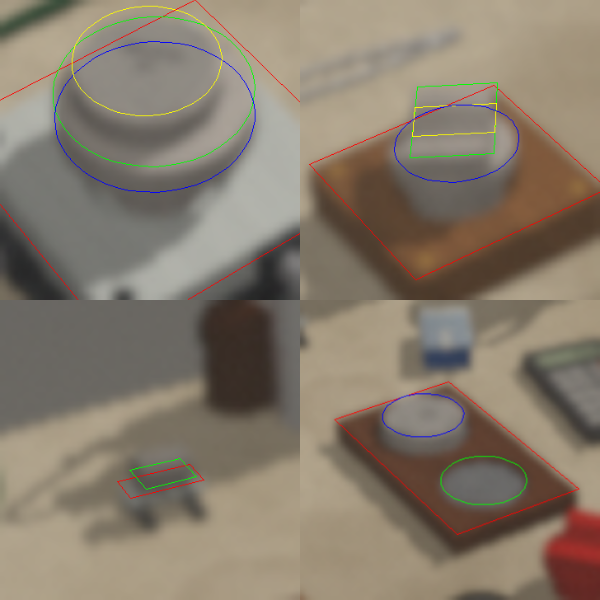

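Call:
apply_moves --deltas '[{"tx":2,"twist":-10},{"tx":4,"ty":-2}]' --jaw -1

```text
schema error: expected keys tx, ty, tz, twist
```

```bash
cat > d.py <<'E'
from h import *
import sys
from scipy.spatial.transform import Rotation as Ro
def st():
    s=r.read_state(); q=s['ee_rot']; R=Ro.from_quat([q[1],q[2],q[3],q[0]]).as_matrix(); return s,np.array(s['eef_pos']),R
def to(x,y,z,th):
    s,p,R=st(); d=R.T@(np.array([x,y,z])-p)/10
    cur=np.rad2deg(np.arctan2(R[1,0],R[0,0]))
    print('t',round(s['time_s'],2),'pos',p.round(1),'th',round(cur,1),'zax',R[:,2].round(3),'J',np.round(s['joint_positions'],2),'open',round(s['opening'],1),'F',np.round(s['contact_force'],1),'reach',r.tip_reach)
    print('delta cm (tool)',d.round(2),'twist',round(((cur-th+180)%360)-180,1))
if __name__=='__main__': to(*map(float,sys.argv[1:5]))
E
python3 d.py 442.5 -282.4 150 90
```

```text
t 1.1 pos [ 137.1 -480.9  248.3] th 15.9 zax [-0. -0. -1.] J [-1.29  0.24  0.01  1.34 -0.    1.57] open 85.3 F [-0.  -0.1 -0.3] reach 17.0
delta cm (tool) [ 34.81 -10.71   9.83] twist -74.1
```

All four keys are needed per row.

Call:
apply_moves --deltas '[{"tx":2,"ty":0,"tz":0,"twist":-10},{"tx":4,"ty":-2,"tz":0,"twist":0}]' --jaw -1

```text
time_s: 1.35
eef_pos: [183.2, -441.0, 248.0]
ee_rot: [0.0, 0.974, 0.225, -0.0]
contact_force: [0.7, 0.8, 0.0]
opening: 85.4
```

```bash
python3 d.py 442.5 -282.4 150 90
```

```text
t 1.35 pos [ 183.2 -441.   248. ] th 26.0 zax [ 0.    -0.001 -1.   ] J [-1.18  0.2  -0.05  1.32 -0.    1.51] open 85.4 F [0.7 0.8 0. ] reach 17.0
delta cm (tool) [30.26 -2.91  9.79] twist -64.0
```

Call:
apply_moves --deltas '[{"tx":6,"ty":-0.6,"tz":0,"twist":0},{"tx":6,"ty":-0.6,"tz":0,"twist":0},{"tx":6,"ty":-0.6,"tz":0,"twist":0},{"tx":6,"ty":-0.6,"tz":0,"twist":0},{"tx":6,"ty":-0.5,"tz":0,"twist":0},{"tx":0,"ty":0,"tz":1,"twist":-10.6},{"tx":0,"ty":0,"tz":1,"twist":-10.6},{"tx":0,"ty":0,"tz":2,"twist":-10.6},{"tx":0,"ty":0,"tz":2,"twist":-10.6},{"tx":0,"ty":0,"tz":2,"twist":-10.6},{"tx":0,"ty":0,"tz":2,"twist":-10.6}]' --jaw -1

```text
time_s: 2.72
eef_pos: [453.4, -276.9, 147.4]
ee_rot: [0.005, 0.705, 0.709, 0.0]
contact_force: [0.4, -0.0, -0.7]
opening: 85.3
```

```bash
python3 d.py 442.5 -282.4 150 90
python3 - <<'E'
from h import *
snap('top','t1.png')
im=snap('scene','s1.png')
E
```

```text
t 2.73 pos [ 453.4 -276.9  147.4] th 90.3 zax [ 0.007 -0.006 -1.   ] J [-0.55  0.36 -0.1   1.1  -0.    1.02] open 85.3 F [ 0.4 -0.  -0.7] reach 17.0
delta cm (tool) [-0.54 -1.09 -0.26] twist 0.3
```

View pics/s1.png

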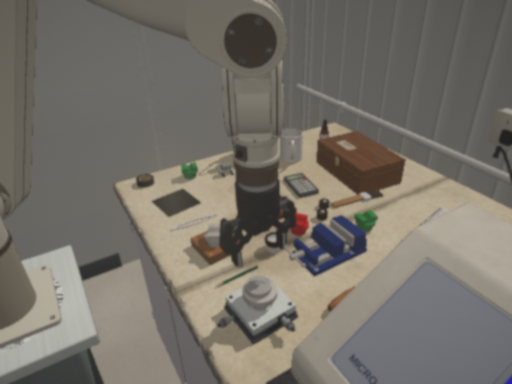

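Call:
apply_moves --deltas '[{"tx":-0.5,"ty":-1.1,"tz":0,"twist":0},{"tx":0,"ty":0,"tz":2,"twist":0}]' --jaw -1

```text
time_s: 3.08
eef_pos: [441.7, -282.7, 128.3]
ee_rot: [0.005, 0.709, 0.705, 0.0]
contact_force: [0.5, -0.3, 0.1]
opening: 85.2
```

```bash
cat > look.py <<'E'
from ov import *
from d import st
import sys
s,p,R=st(); print(p.round(1),round(s['opening'],1),r.tip_reach)
im=snap('scene',sys.argv[1]+'_full.png'); c=w2px('scene',p)
w=s['opening']/2
sh=[((0,255,0),[p+R@[-11,-w,17],p+R@[11,-w,17]]),((0,255,0),[p+R@[-11,w,17],p+R@[11,w,17]]),((0,0,255),[p+R@[0,-10,0],p+R@[0,10,0]])]
cv2.imwrite('pics/'+sys.argv[1]+'.png',crop('scene',im,c,40,sh,7))
E
python3 look.py o1
```

```text
[ 441.7 -282.7  128.3] 85.2 17.0
```

View pics/o1.png

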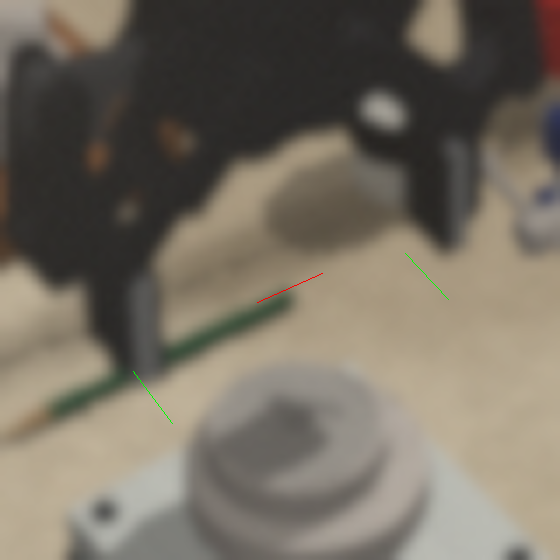

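Call:
apply_moves --deltas '[{"tx":0,"ty":0,"tz":0,"twist":0},{"tx":0,"ty":0,"tz":0,"twist":0},{"tx":0,"ty":0,"tz":0,"twist":0},{"tx":0,"ty":0,"tz":0,"twist":0}]' --jaw -0.3

```text
time_s: 3.62
eef_pos: [440.5, -282.9, 128.2]
ee_rot: [0.004, 0.711, 0.704, -0.0]
contact_force: [0.1, 0.2, 0.1]
opening: 55.6
```

```bash
python3 look.py o2
```

```text
[ 440.5 -282.9  128.2] 55.6 17.0
```

View pics/o2.png

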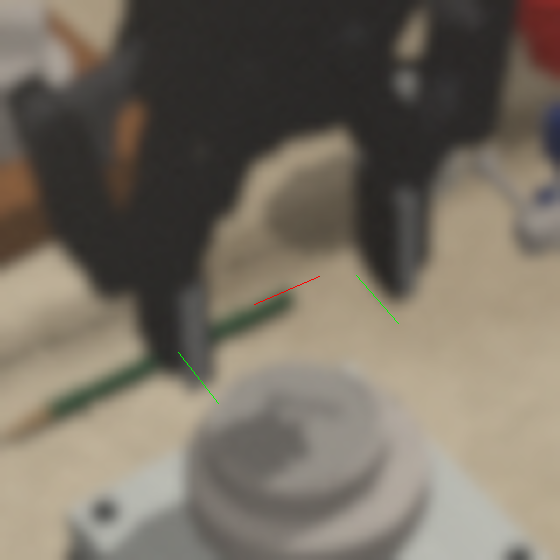

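Call:
apply_moves --deltas '[{"tx":0,"ty":0.15,"tz":0,"twist":0},{"tx":0,"ty":0,"tz":1.5,"twist":0},{"tx":0,"ty":0,"tz":1.4,"twist":0},{"tx":0,"ty":0,"tz":1,"twist":0}]' --jaw -0.75

```text
time_s: 4.18
eef_pos: [442.8, -283.1, 87.0]
ee_rot: [0.005, 0.71, 0.704, -0.0]
contact_force: [-0.8, -0.2, 0.5]
opening: 75.0
```

```bash
python3 d.py 442 -282.5 89.5 90; python3 look.py o3
```

```text
t 4.17 pos [ 442.8 -283.1   87. ] th 89.5 zax [ 0.006 -0.007 -1.   ] J [-0.57  0.41 -0.2   0.95 -0.    1.01] open 75.0 F [-0.8 -0.2  0.5] reach 17.0
delta cm (tool) [ 0.06 -0.08 -0.25] twist -0.5
[ 442.8 -283.1   87. ] 75.0 17.0
```

View pics/o3.png

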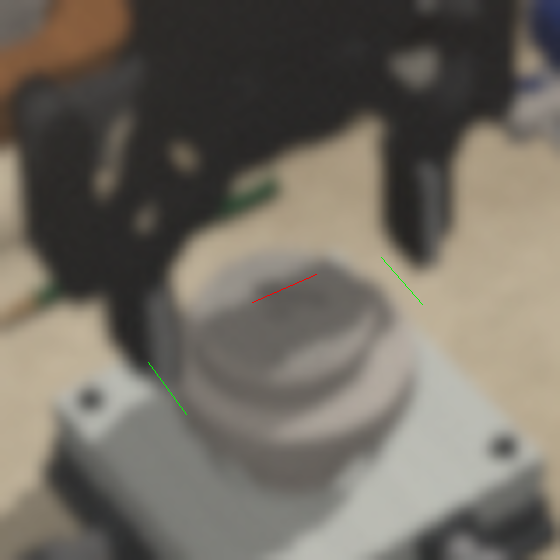

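Call:
apply_moves --deltas '[{"tx":0,"ty":-0.1,"tz":-0.3,"twist":0},{"tx":0,"ty":0,"tz":0,"twist":0}]' --jaw -0.75

```text
time_s: 4.47
eef_pos: [440.5, -282.3, 88.0]
ee_rot: [0.003, 0.71, 0.704, -0.001]
contact_force: [-0.1, 0.1, -0.3]
opening: 74.5
```

Call:
apply_moves --deltas '[{"tx":0,"ty":0,"tz":0,"twist":0},{"tx":0,"ty":0,"tz":0,"twist":0},{"tx":0,"ty":0,"tz":0,"twist":0},{"tx":0,"ty":0,"tz":0,"twist":0},{"tx":0,"ty":0,"tz":0,"twist":0}]' --jaw 1 --grip_force 50

```text
time_s: 5.1
eef_pos: [441.1, -282.8, 89.2]
ee_rot: [0.004, 0.71, 0.704, -0.0]
contact_force: [0.6, -0.1, -0.5]
opening: 47.0
```

```bash
python3 d.py 662.4 3.3 60 90; python3 look.py o4
```

```text
t 5.1 pos [ 441.1 -282.8   89.2] th 89.5 zax [ 0.005 -0.006 -1.   ] J [-0.57  0.41 -0.2   0.96 -0.    1.01] open 47.0 F [ 0.6 -0.1 -0.5] reach 17.0
delta cm (tool) [28.84 21.84  2.87] twist -0.5
[ 441.1 -282.8   89.2] 47.0 17.0
```

View pics/o4.png

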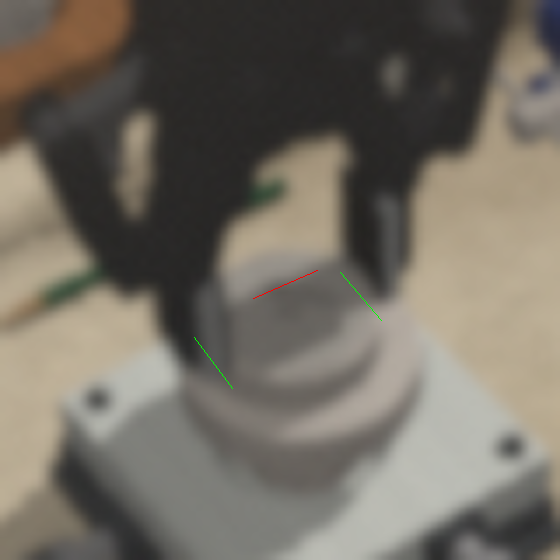

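Call:
apply_moves --deltas '[{"tx":0,"ty":0,"tz":0,"twist":0},{"tx":0,"ty":0,"tz":-1,"twist":0},{"tx":0,"ty":0,"tz":-3,"twist":0},{"tx":0,"ty":0,"tz":-5,"twist":0}]'

```text
time_s: 5.65
eef_pos: [437.3, -280.1, 177.0]
ee_rot: [-0.002, 0.71, 0.704, -0.002]
contact_force: [0.5, -0.0, -1.8]
opening: 47.6
```

```bash
python3 d.py 662.4 3.3 60 90; python3 look.py o5
```

```text
t 5.65 pos [ 437.3 -280.1  177. ] th 89.5 zax [-0.006  0.001 -1.   ] J [-0.57  0.32 -0.07  1.18 -0.    1.01] open 47.6 F [ 0.5 -0.  -1.8] reach 17.0
delta cm (tool) [28.54 22.31 11.61] twist -0.5
[ 437.3 -280.1  177. ] 47.6 17.0
```

View pics/o5.png

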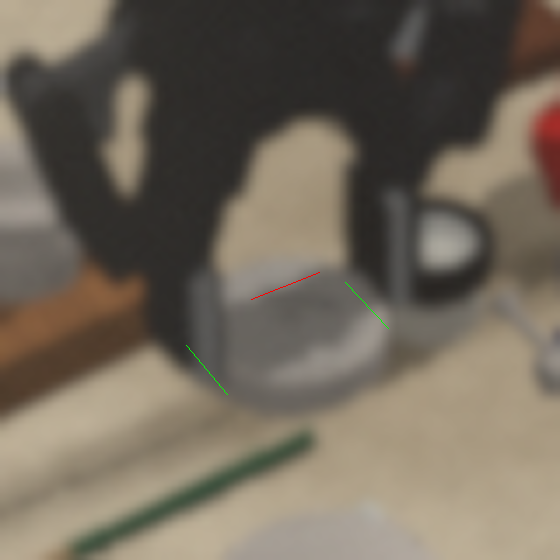

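Call:
apply_moves --deltas '[{"tx":3,"ty":2.2,"tz":0,"twist":0},{"tx":5,"ty":4,"tz":0,"twist":0},{"tx":5,"ty":4,"tz":0,"twist":0},{"tx":5,"ty":4,"tz":0,"twist":0},{"tx":5,"ty":4,"tz":0,"twist":0},{"tx":4,"ty":3,"tz":0,"twist":0},{"tx":1.5,"ty":1,"tz":0,"twist":0},{"tx":0,"ty":0,"tz":0,"twist":0}]'

```text
time_s: 6.7
eef_pos: [670.0, 1.0, 190.3]
ee_rot: [0.009, 0.712, 0.702, 0.001]
contact_force: [-0.6, 0.3, -2.2]
opening: 47.5
```

```bash
python3 d.py 662.4 3.3 60 90
python3 - <<'E'
from h import *
im=snap('top','t2.png'); cv2.imwrite('pics/t2c.png',cv2.resize(im[120:240,150:310],None,fx=4,fy=4,interpolation=cv2.INTER_CUBIC))
E
```

```text
t 6.7 pos [670.    1.  190.3] th 89.2 zax [ 0.015 -0.011 -1.   ] J [ 0.01  0.6   0.4   1.36 -0.01  1.59] open 47.5 F [-0.6  0.3 -2.2] reach 17.0
delta cm (tool) [ 0.36 -0.95 13.01] twist -0.8
```

View pics/t2c.png

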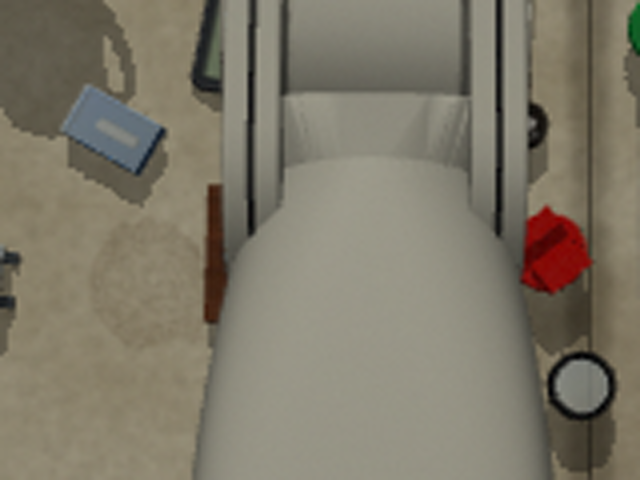

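Call:
apply_moves --deltas '[{"tx":0.2,"ty":-0.8,"tz":3,"twist":-0.8},{"tx":0,"ty":0,"tz":5,"twist":0},{"tx":0,"ty":0,"tz":3,"twist":0},{"tx":0,"ty":0,"tz":1,"twist":0},{"tx":0,"ty":0,"tz":0,"twist":0}]'

```text
time_s: 7.38
eef_pos: [661.2, -6.1, 70.8]
ee_rot: [0.011, 0.71, 0.704, 0.001]
contact_force: [-0.1, 0.7, -2.1]
opening: 47.4
```

```bash
python3 d.py 662 2.5 34.5 90; python3 look.py o6
```

```text
t 7.38 pos [661.2  -6.1  70.8] th 89.5 zax [ 0.017 -0.013 -1.   ] J [-0.    0.66  0.19  1.08 -0.01  1.58] open 47.4 F [-0.1  0.7 -2.1] reach 17.0
delta cm (tool) [0.91 0.01 3.62] twist -0.5
[661.2  -6.1  70.8] 47.4 17.0
```

View pics/o6.png

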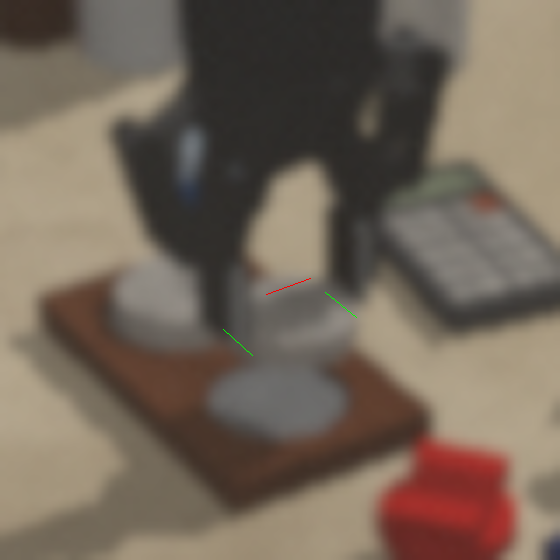

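Call:
apply_moves --deltas '[{"tx":0.9,"ty":0,"tz":1,"twist":-0.5},{"tx":0,"ty":0,"tz":0.5,"twist":0},{"tx":0,"ty":0,"tz":0,"twist":0}]'

```text
time_s: 7.8
eef_pos: [664.5, 3.3, 59.3]
ee_rot: [0.013, 0.707, 0.707, 0.004]
contact_force: [-0.1, 0.2, -2.6]
opening: 47.5
```

```bash
python3 d.py 662 2.5 34.5 90
```

```text
t 7.8 pos [664.5   3.3  59.3] th 90.1 zax [ 0.025 -0.013 -1.   ] J [ 0.01  0.67  0.18  1.05 -0.01  1.58] open 47.5 F [-0.1  0.2 -2.6] reach 17.0
delta cm (tool) [-0.05 -0.31  2.47] twist 0.1
```

Call:
apply_moves --deltas '[{"tx":-0.05,"ty":-0.3,"tz":0.8,"twist":0},{"tx":0,"ty":0,"tz":0.6,"twist":0},{"tx":0,"ty":0,"tz":0.4,"twist":0}]'

```text
time_s: 8.18
eef_pos: [662.3, 2.7, 40.9]
ee_rot: [0.014, 0.707, 0.708, 0.005]
contact_force: [0.3, 0.7, -1.5]
opening: 47.0
```

```bash
python3 d.py 662 2.5 34.5 90;  python3 look.py o7
```

```text
t 8.18 pos [662.3   2.7  40.9] th 90.1 zax [ 0.026 -0.013 -1.   ] J [ 0.01  0.69  0.15  1.01 -0.01  1.58] open 47.0 F [ 0.3  0.7 -1.5] reach 17.0
delta cm (tool) [-0.01 -0.05  0.64] twist 0.1
[662.3   2.7  40.9] 47.0 17.0
```

View pics/o7.png

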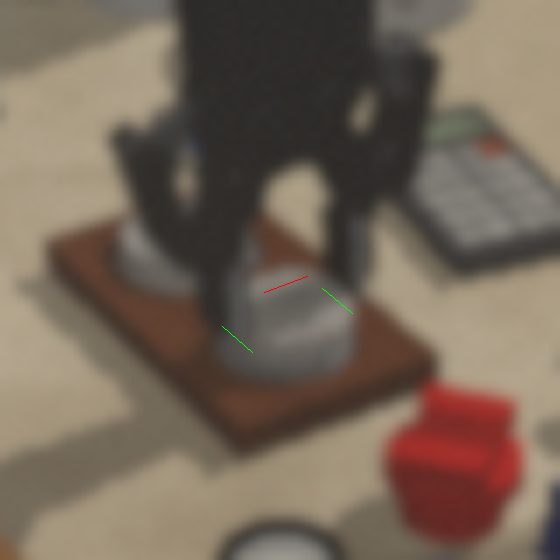

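Call:
apply_moves --deltas '[{"tx":0,"ty":0,"tz":0.4,"twist":0},{"tx":0,"ty":0,"tz":0.2,"twist":0},{"tx":0,"ty":0,"tz":0,"twist":0}]'

```text
time_s: 8.6
eef_pos: [662.1, 2.5, 33.7]
ee_rot: [0.013, 0.707, 0.708, 0.004]
contact_force: [-0.6, 0.6, -0.9]
opening: 47.1
```

```bash
python3 d.py 662 2.5 33.5 90
```

```text
t 8.6 pos [662.1   2.5  33.7] th 90.1 zax [ 0.025 -0.013 -1.   ] J [ 0.01  0.69  0.14  0.99 -0.01  1.58] open 47.1 F [-0.6  0.6 -0.9] reach 17.0
delta cm (tool) [-0.   -0.01  0.02] twist 0.1
```

Call:
apply_moves --deltas '[{"tx":0,"ty":0,"tz":0,"twist":0},{"tx":0,"ty":0,"tz":0,"twist":0},{"tx":0,"ty":0,"tz":0,"twist":0},{"tx":0,"ty":0,"tz":-1,"twist":0},{"tx":0,"ty":0,"tz":-4,"twist":0},{"tx":0,"ty":0,"tz":-6,"twist":0}]' --jaw -0.7

```text
time_s: 9.35
eef_pos: [656.7, 3.9, 142.8]
ee_rot: [0.011, 0.707, 0.708, 0.001]
contact_force: [1.6, 0.9, 0.4]
opening: 72.5
```

```bash
python3 d.py 444.2 -283.5 110 90;  python3 look.py o8
```

```text
t 9.35 pos [656.7   3.9 142.8] th 90.1 zax [ 0.016 -0.013 -1.   ] J [ 0.01  0.6   0.27  1.23 -0.01  1.58] open 72.5 F [1.6 0.9 0.4] reach 17.0
delta cm (tool) [-28.67 -21.34   3.31] twist 0.1
[656.7   3.9 142.8] 72.5 17.0
```

View pics/o8_full.png

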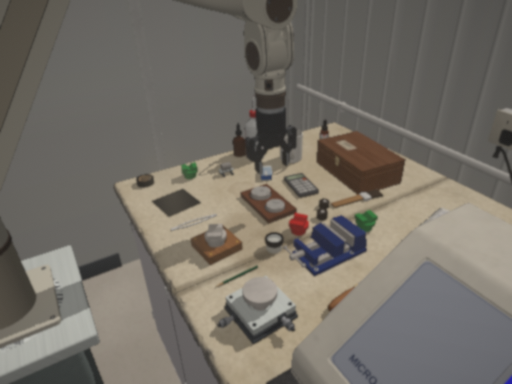

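Run:
```python
from ov import *
im=snap('top','t3.png'); 
F=(444.4,-283.2);G=(0,255,0);B=(255,0,0)
A=crop('top',im,w2px('top',F+(60,)),26,[(G,circ(F,34,67)),(B,circ(F,34,55)),(B,rect((444.1,-284.8),100,100,np.deg2rad(4),36))],12)
cv2.imwrite('pics/t3c.png',A)
im=cv2.imread('pics/o8_full.png')
A=crop('scene',im,w2px('scene',F+(60,)),26,[(G,circ(F,34,67)),(B,circ(F,34,55))],8)
T=(662,2.5)
B_=crop('scene',im,w2px('scene',T+(16,)),26,[(G,circ(T,25,25)),(B,circ(T,28,16))],8)
cv2.imwrite('pics/s3c.png',np.hstack([A,B_])[:, :800])
```

View pics/t3c.png

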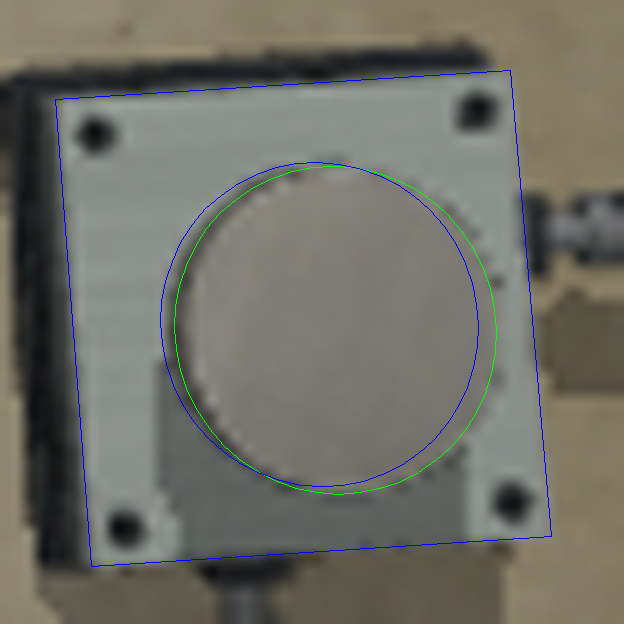

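View pics/s3c.png

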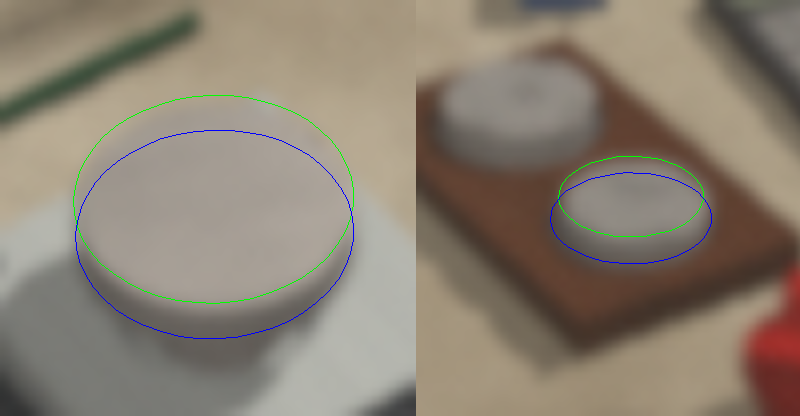

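Call:
apply_moves --deltas '[{"tx":-2,"ty":-1.5,"tz":0,"twist":0},{"tx":-5,"ty":-3.6,"tz":0,"twist":0},{"tx":-5,"ty":-3.6,"tz":0,"twist":0},{"tx":-5,"ty":-3.6,"tz":0,"twist":0},{"tx":-5,"ty":-3.6,"tz":0,"twist":0},{"tx":-4,"ty":-3,"tz":0,"twist":0},{"tx":-2,"ty":-1.5,"tz":0,"twist":0},{"tx":0,"ty":0,"tz":0,"twist":0}]' --jaw -1

```text
time_s: 10.45
eef_pos: [458.6, -284.3, 155.5]
ee_rot: [0.025, 0.706, 0.708, 0.013]
contact_force: [-0.4, 0.1, 0.4]
opening: 85.5
```

```bash
python3 d.py 444.4 -283.2 95 90
```

```text
t 10.45 pos [ 458.6 -284.3  155.5] th 90.2 zax [ 0.054 -0.018 -0.998] J [-0.56  0.34 -0.12  1.06  0.01  1.01] open 85.5 F [-0.4  0.1  0.4] reach 17.0
delta cm (tool) [ 0.22 -1.74  5.96] twist 0.2
```

Call:
apply_moves --deltas '[{"tx":0.2,"ty":-1.7,"tz":-6,"twist":0},{"tx":0,"ty":0,"tz":-6,"twist":0},{"tx":0,"ty":0,"tz":-6,"twist":0}]' --jaw -1

```text
time_s: 10.82
eef_pos: [430.6, -276.0, 333.0]
ee_rot: [0.02, 0.705, 0.709, 0.012]
contact_force: [2.0, 0.2, 0.3]
opening: 85.7
```

```bash
python3 d.py 444.4 -283.2 95 90
```

```text
t 10.82 pos [ 430.6 -276.   333. ] th 90.3 zax [ 0.045 -0.011 -0.999] J [-0.58  0.21  0.18  1.5   0.02  0.99] open 85.7 F [2.  0.2 0.3] reach 17.0
delta cm (tool) [-0.47  0.31 23.84] twist 0.3
```

Call:
apply_moves --deltas '[{"tx":0,"ty":0,"tz":0,"twist":0},{"tx":0,"ty":0,"tz":0,"twist":0}]' --jaw -1

```text
time_s: 11.08
eef_pos: [433.7, -275.6, 339.2]
ee_rot: [0.026, 0.704, 0.71, 0.014]
contact_force: [-0.0, 1.1, -0.6]
opening: 85.5
```

```bash
python3 d.py 444.4 -283.2 95 90
```

```text
t 11.07 pos [ 433.7 -275.6  339.2] th 90.4 zax [ 0.056 -0.017 -0.998] J [-0.58  0.21  0.19  1.5   0.02  0.99] open 85.5 F [-0.   1.1 -0.6] reach 17.0
delta cm (tool) [-0.34 -0.3  24.46] twist 0.4
```

Call:
apply_moves --deltas '[{"tx":0,"ty":0,"tz":2,"twist":0},{"tx":0,"ty":0,"tz":2,"twist":0},{"tx":0,"ty":0,"tz":2,"twist":0},{"tx":0,"ty":0,"tz":2,"twist":0}]' --jaw -1

```text
time_s: 11.58
eef_pos: [438.5, -273.9, 253.3]
ee_rot: [0.023, 0.703, 0.711, 0.014]
contact_force: [0.0, 0.6, -0.6]
opening: 85.5
```

```bash
python3 d.py 444.4 -283.2 95 90
```

```text
t 11.57 pos [ 438.5 -273.9  253.3] th 90.6 zax [ 0.053 -0.013 -0.999] J [-0.57  0.23  0.01  1.29  0.02  0.99] open 85.5 F [ 0.   0.6 -0.6] reach 17.0
delta cm (tool) [-0.71 -0.25 15.85] twist 0.6
```

Call:
apply_moves --deltas '[{"tx":0,"ty":0,"tz":0,"twist":0},{"tx":0,"ty":0,"tz":0,"twist":0}]'

```text
time_s: 11.82
eef_pos: [437.2, -272.0, 249.8]
ee_rot: [0.02, 0.702, 0.711, 0.013]
contact_force: [0.3, -0.5, 0.5]
opening: 85.6
```

```bash
python3 d.py 444.4 -283.2 95 90
```

```text
t 11.82 pos [ 437.2 -272.   249.8] th 90.7 zax [ 0.046 -0.009 -0.999] J [-0.57  0.24  0.    1.29  0.02  0.99] open 85.6 F [ 0.3 -0.5  0.5] reach 17.0
delta cm (tool) [-0.98 -0.   15.51] twist 0.7
```

Call:
apply_moves --deltas '[{"tx":0,"ty":6,"tz":0,"twist":0},{"tx":0,"ty":0,"tz":0,"twist":0},{"tx":0,"ty":0,"tz":0,"twist":0}]'

```text
time_s: 12.2
eef_pos: [496.9, -270.5, 251.6]
ee_rot: [0.018, 0.703, 0.711, 0.012]
contact_force: [-0.1, -0.2, -0.1]
opening: 85.1
```

```bash
python3 d.py 444.4 -283.2 95 90
```

```text
t 12.2 pos [ 496.9 -270.5  251.6] th 90.7 zax [ 0.042 -0.007 -0.999] J [-0.51  0.34  0.15  1.34  0.01  1.05] open 85.1 F [-0.1 -0.2 -0.1] reach 17.0
delta cm (tool) [-1.08 -5.92 15.43] twist 0.7
```

Call:
apply_moves --deltas '[{"tx":0,"ty":-6,"tz":0,"twist":0},{"tx":0,"ty":0,"tz":0,"twist":0},{"tx":0,"ty":0,"tz":0,"twist":0}]'

```text
time_s: 12.58
eef_pos: [433.5, -270.9, 248.6]
ee_rot: [0.017, 0.703, 0.711, 0.012]
contact_force: [-0.4, 0.1, 0.1]
opening: 85.2
```

```bash
python3 d.py 444.4 -283.2 95 90
```

```text
t 12.57 pos [ 433.5 -270.9  248.6] th 90.6 zax [ 0.041 -0.007 -0.999] J [-0.57  0.23 -0.    1.3   0.02  0.99] open 85.2 F [-0.4  0.1  0.1] reach 17.0
delta cm (tool) [-1.14  0.46 15.4 ] twist 0.6
```

Call:
apply_moves --deltas '[{"tx":-1.1,"ty":0.4,"tz":0,"twist":0.6},{"tx":0,"ty":0,"tz":5,"twist":0},{"tx":0,"ty":0,"tz":5,"twist":0},{"tx":0,"ty":0,"tz":0,"twist":0},{"tx":0,"ty":0,"tz":0,"twist":0}]'

```text
time_s: 13.2
eef_pos: [449.7, -288.9, 153.4]
ee_rot: [0.025, 0.707, 0.707, 0.013]
contact_force: [-0.1, 0.2, 0.7]
opening: 85.0
```

```bash
python3 d.py 444.4 -283.2 95 90
```

```text
t 13.2 pos [ 449.7 -288.9  153.4] th 90.0 zax [ 0.054 -0.016 -0.998] J [-0.58  0.33 -0.13  1.06  0.02  0.99] open 85.0 F [-0.1  0.2  0.7] reach 17.0
delta cm (tool) [ 0.66 -0.85  5.8 ] twist -0.0
```

Call:
apply_moves --deltas '[{"tx":0.65,"ty":-0.85,"tz":1,"twist":0},{"tx":0,"ty":0,"tz":1,"twist":0},{"tx":0,"ty":0,"tz":1,"twist":0},{"tx":0,"ty":0,"tz":1,"twist":0},{"tx":0,"ty":0,"tz":0.5,"twist":0}]'

```text
time_s: 13.82
eef_pos: [450.0, -287.3, 113.9]
ee_rot: [0.032, 0.707, 0.707, 0.015]
contact_force: [0.2, 1.0, 0.2]
opening: 85.0
```

```bash
python3 d.py 444.4 -283.2 65 90
```

```text
t 13.82 pos [ 450.  -287.3  113.9] th 89.9 zax [ 0.067 -0.025 -0.997] J [-0.58  0.36 -0.21  0.94  0.02  0.99] open 85.0 F [0.2 1.  0.2] reach 17.0
delta cm (tool) [ 0.53 -0.89  4.83] twist -0.1
```

Call:
apply_moves --deltas '[{"tx":0,"ty":0,"tz":-1,"twist":0},{"tx":0,"ty":0,"tz":-1,"twist":0},{"tx":0,"ty":0,"tz":-1,"twist":0},{"tx":0,"ty":0,"tz":-1,"twist":0},{"tx":0,"ty":0,"tz":-1,"twist":0},{"tx":0,"ty":0,"tz":-1,"twist":0},{"tx":0,"ty":0,"tz":-1,"twist":0},{"tx":0,"ty":0,"tz":-1,"twist":0}]'

```text
time_s: 14.82
eef_pos: [444.6, -285.4, 200.0]
ee_rot: [0.033, 0.707, 0.707, 0.015]
contact_force: [0.0, 1.2, 0.1]
opening: 85.9
```

```bash
python3 d.py 444.4 -283.2 65 90
```

```text
t 14.82 pos [ 444.6 -285.4  200. ] th 89.9 zax [ 0.068 -0.025 -0.997] J [-0.58  0.27 -0.09  1.14  0.02  0.99] open 85.9 F [0.  1.2 0.1] reach 17.0
delta cm (tool) [ 0.56 -0.94 13.46] twist -0.1
```

Call:
apply_moves --deltas '[{"tx":0,"ty":0,"tz":-0.5,"twist":0},{"tx":0,"ty":0,"tz":0,"twist":0}]'

```text
time_s: 15.08
eef_pos: [444.6, -285.5, 206.3]
ee_rot: [0.034, 0.707, 0.707, 0.015]
contact_force: [-0.2, -0.1, 0.2]
opening: 85.7
```

```bash
python3 d.py 444.4 -283.2 65 90
```

```text
t 15.07 pos [ 444.6 -285.5  206.3] th 89.9 zax [ 0.069 -0.026 -0.997] J [-0.58  0.26 -0.08  1.16  0.02  0.99] open 85.7 F [-0.2 -0.1  0.2] reach 17.0
delta cm (tool) [ 0.6  -1.   14.09] twist -0.1
```

Call:
apply_moves --deltas '[{"tx":0,"ty":0,"tz":-2,"twist":0},{"tx":0,"ty":0,"tz":-4,"twist":0},{"tx":0,"ty":0,"tz":-5,"twist":0},{"tx":0,"ty":0,"tz":-5,"twist":0},{"tx":0,"ty":0,"tz":-3,"twist":0},{"tx":0,"ty":0,"tz":-1,"twist":0}]'

```text
time_s: 15.82
eef_pos: [429.2, -279.4, 406.6]
ee_rot: [0.029, 0.707, 0.707, 0.014]
contact_force: [0.2, 0.0, -0.8]
opening: 85.8
```

```bash
python3 d.py 444.4 -283.2 65 90
```

```text
t 15.82 pos [ 429.2 -279.4  406.6] th 89.9 zax [ 0.061 -0.021 -0.998] J [-0.59  0.21  0.37  1.67  0.02  0.99] open 85.8 F [ 0.2  0.  -0.8] reach 17.0
delta cm (tool) [ 0.32 -0.56 34.19] twist -0.1
```

Call:
apply_moves --deltas '[{"tx":0,"ty":0,"tz":2,"twist":0},{"tx":0,"ty":0,"tz":2,"twist":0},{"tx":0,"ty":0,"tz":2,"twist":0},{"tx":0,"ty":0,"tz":2,"twist":0},{"tx":0,"ty":0,"tz":2,"twist":0},{"tx":0,"ty":0,"tz":2,"twist":0}]'

```text
time_s: 16.58
eef_pos: [435.2, -280.8, 276.7]
ee_rot: [0.024, 0.707, 0.707, 0.013]
contact_force: [0.8, -0.3, 0.0]
opening: 85.3
```

```bash
python3 d.py 444.4 -283.2 65 90
```

```text
t 16.57 pos [ 435.2 -280.8  276.7] th 90.0 zax [ 0.053 -0.016 -0.998] J [-0.58  0.22  0.06  1.35  0.02  0.99] open 85.3 F [ 0.8 -0.3  0. ] reach 17.0
delta cm (tool) [ 0.1  -0.21 21.19] twist -0.0
```

Call:
apply_moves --deltas '[{"tx":0,"ty":0,"tz":2,"twist":0},{"tx":0,"ty":0,"tz":2,"twist":0},{"tx":0,"ty":0,"tz":2,"twist":0},{"tx":0,"ty":0,"tz":0,"twist":0},{"tx":0,"ty":0,"tz":0,"twist":0}]'

```text
time_s: 17.2
eef_pos: [433.8, -278.6, 205.8]
ee_rot: [0.016, 0.707, 0.707, 0.012]
contact_force: [0.4, 0.3, -0.1]
opening: 85.4
```

```bash
python3 d.py 444.4 -283.2 65 90
```

```text
t 17.2 pos [ 433.8 -278.6  205.8] th 90.0 zax [ 0.039 -0.006 -0.999] J [-0.58  0.27 -0.07  1.19  0.02  0.99] open 85.4 F [ 0.4  0.3 -0.1] reach 17.0
delta cm (tool) [-0.37  0.51 14.11] twist -0.0
```

Call:
apply_moves --deltas '[{"tx":0,"ty":0,"tz":-5,"twist":0},{"tx":0,"ty":0,"tz":-3.5,"twist":0},{"tx":0,"ty":0,"tz":-2,"twist":0},{"tx":0,"ty":0,"tz":-1,"twist":0},{"tx":0,"ty":0,"tz":0,"twist":0},{"tx":0,"ty":0,"tz":1,"twist":0},{"tx":0,"ty":0,"tz":2,"twist":0},{"tx":0,"ty":0,"tz":3,"twist":0},{"tx":0,"ty":0,"tz":3,"twist":0},{"tx":0,"ty":0,"tz":3,"twist":0},{"tx":0,"ty":0,"tz":0,"twist":0},{"tx":0,"ty":0,"tz":0,"twist":0}]'

```text
time_s: 18.7
eef_pos: [429.6, -275.7, 193.2]
ee_rot: [0.01, 0.707, 0.707, 0.01]
contact_force: [-0.1, -0.4, -0.1]
opening: 85.1
```

```bash
python3 d.py 444.4 -283.2 65 90
```

```text
t 18.7 pos [ 429.6 -275.7  193.2] th 90.0 zax [ 0.029  0.    -1.   ] J [-0.58  0.27 -0.1   1.18  0.02  0.99] open 85.1 F [-0.1 -0.4 -0.1] reach 17.0
delta cm (tool) [-0.75  1.1  12.85] twist -0.0
```

Call:
apply_moves --deltas '[{"tx":-0.75,"ty":1.1,"tz":0,"twist":0},{"tx":0,"ty":0,"tz":2,"twist":0},{"tx":0,"ty":0,"tz":2,"twist":0},{"tx":0,"ty":0,"tz":2,"twist":0},{"tx":0,"ty":0,"tz":2,"twist":0},{"tx":0,"ty":0,"tz":0,"twist":0},{"tx":0,"ty":0,"tz":0,"twist":0}]'

```text
time_s: 19.58
eef_pos: [454.6, -291.0, 121.1]
ee_rot: [0.021, 0.707, 0.707, 0.013]
contact_force: [-0.0, -1.0, 0.8]
opening: 85.4
```

```bash
python3 d.py 444.4 -283.2 65 90
```

```text
t 19.57 pos [ 454.6 -291.   121.1] th 90.0 zax [ 0.048 -0.012 -0.999] J [-0.58  0.37 -0.16  0.99  0.02  0.99] open 85.4 F [-0.  -1.   0.8] reach 17.0
delta cm (tool) [ 0.85 -1.28  5.55] twist -0.0
```

Call:
apply_moves --deltas '[{"tx":0.5,"ty":-0.7,"tz":0,"twist":0},{"tx":0,"ty":0,"tz":1,"twist":0},{"tx":0,"ty":0,"tz":1,"twist":0},{"tx":0,"ty":0,"tz":0,"twist":0},{"tx":0,"ty":0,"tz":0,"twist":0}]'

```text
time_s: 20.2
eef_pos: [449.3, -286.8, 101.7]
ee_rot: [0.023, 0.707, 0.707, 0.013]
contact_force: [-0.2, 0.3, 0.7]
opening: 85.2
```

```bash
python3 d.py 444.4 -283.2 65 90
```

```text
t 20.2 pos [ 449.3 -286.8  101.7] th 90.0 zax [ 0.051 -0.014 -0.999] J [-0.58  0.38 -0.21  0.93  0.02  1.  ] open 85.2 F [-0.2  0.3  0.7] reach 17.0
delta cm (tool) [ 0.41 -0.68  3.63] twist -0.0
```

Call:
apply_moves --deltas '[{"tx":0.4,"ty":-0.6,"tz":0,"twist":0},{"tx":0,"ty":0,"tz":0,"twist":0},{"tx":0,"ty":0,"tz":0,"twist":0},{"tx":0,"ty":0,"tz":1,"twist":0},{"tx":0,"ty":0,"tz":0,"twist":0},{"tx":0,"ty":0,"tz":0,"twist":0}]'

```text
time_s: 20.95
eef_pos: [443.7, -282.7, 90.8]
ee_rot: [0.023, 0.707, 0.707, 0.013]
contact_force: [0.3, 0.1, -0.2]
opening: 85.5
```

```bash
python3 d.py 444.4 -283.2 65 90
```

```text
t 20.95 pos [ 443.7 -282.7   90.8] th 90.0 zax [ 0.052 -0.015 -0.999] J [-0.58  0.38 -0.24  0.9   0.02  1.  ] open 85.5 F [ 0.3  0.1 -0.2] reach 17.0
delta cm (tool) [-0.01 -0.06  2.58] twist -0.0
```

Call:
apply_moves --deltas '[{"tx":0,"ty":0,"tz":1,"twist":0},{"tx":0,"ty":0,"tz":0.7,"twist":0},{"tx":0,"ty":0,"tz":0,"twist":0},{"tx":0,"ty":0,"tz":0,"twist":0}]'

```text
time_s: 21.45
eef_pos: [444.5, -282.9, 72.2]
ee_rot: [0.023, 0.707, 0.707, 0.013]
contact_force: [-0.3, -1.3, 0.4]
opening: 85.2
```

```bash
python3 d.py 444.4 -283.2 65 90; python3 look.py o9
```

```text
t 21.45 pos [ 444.5 -282.9   72.2] th 90.0 zax [ 0.051 -0.014 -0.999] J [-0.58  0.4  -0.26  0.86  0.02  1.  ] open 85.2 F [-0.3 -1.3  0.4] reach 17.0
delta cm (tool) [-0.02 -0.04  0.72] twist -0.0
[ 444.5 -282.9   72.2] 85.2 17.0
```

View pics/o9.png

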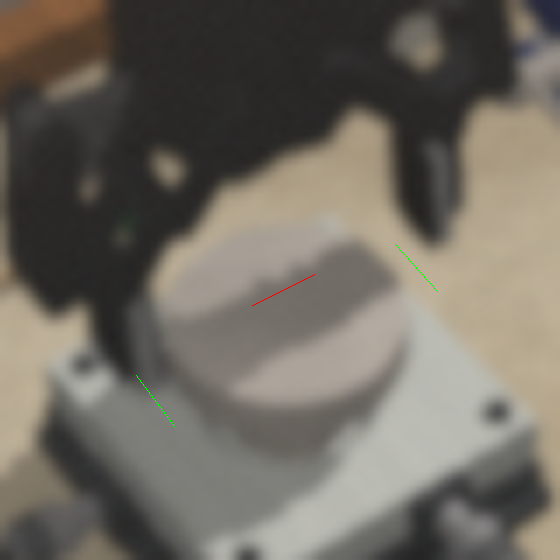

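Call:
apply_moves --deltas '[{"tx":0,"ty":0,"tz":0.8,"twist":0},{"tx":0,"ty":0,"tz":0,"twist":0},{"tx":0,"ty":0,"tz":0,"twist":0}]'

```text
time_s: 21.88
eef_pos: [445.1, -283.2, 64.0]
ee_rot: [0.023, 0.707, 0.707, 0.013]
contact_force: [0.2, 0.2, -0.0]
opening: 85.5
```

Call:
apply_moves --deltas '[{"tx":0,"ty":0,"tz":0,"twist":0},{"tx":0,"ty":0,"tz":0,"twist":0},{"tx":0,"ty":0,"tz":0,"twist":0},{"tx":0,"ty":0,"tz":0,"twist":0}]' --jaw 1 --grip_force 80

```text
time_s: 22.38
eef_pos: [445.1, -283.4, 65.2]
ee_rot: [0.024, 0.707, 0.707, 0.013]
contact_force: [-0.4, -0.4, -0.1]
opening: 62.8
```

```bash
python3 d.py 444.4 -283.2 165 90; python3 look.py o10
```

```text
t 22.38 pos [ 445.1 -283.4   65.2] th 89.9 zax [ 0.052 -0.015 -0.999] J [-0.58  0.41 -0.27  0.84  0.02  1.  ] open 62.8 F [-0.4 -0.4 -0.1] reach 17.0
delta cm (tool) [-0.14  0.45 -9.97] twist -0.1
[ 445.1 -283.4   65.2] 62.8 17.0
```

View pics/o10.png

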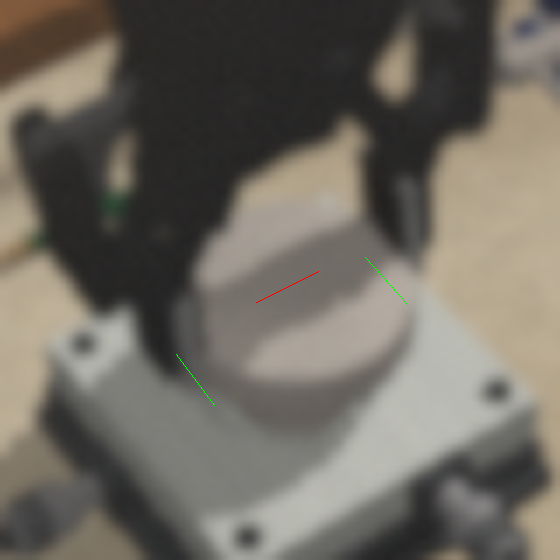

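Call:
apply_moves --deltas '[{"tx":0,"ty":0,"tz":-0.7,"twist":0},{"tx":0,"ty":0,"tz":-1.5,"twist":0},{"tx":0,"ty":0,"tz":-3,"twist":0},{"tx":0,"ty":0,"tz":-3,"twist":0},{"tx":0,"ty":0,"tz":-1.5,"twist":0},{"tx":0,"ty":0,"tz":-0.5,"twist":0},{"tx":0,"ty":0,"tz":0,"twist":0}]'

```text
time_s: 23.3
eef_pos: [438.0, -280.7, 171.7]
ee_rot: [0.022, 0.707, 0.707, 0.013]
contact_force: [0.2, 0.1, -4.0]
opening: 62.5
```

```bash
python3 d.py 446 191 165 90; python3 look.py o11
```

```text
t 23.3 pos [ 438.  -280.7  171.7] th 90.0 zax [ 0.049 -0.013 -0.999] J [-0.58  0.29 -0.13  1.1   0.02  0.99] open 62.5 F [ 0.2  0.1 -4. ] reach 17.0
delta cm (tool) [47.17  0.76  0.09] twist -0.0
[ 438.  -280.7  171.7] 62.5 17.0
```

View pics/o11.png

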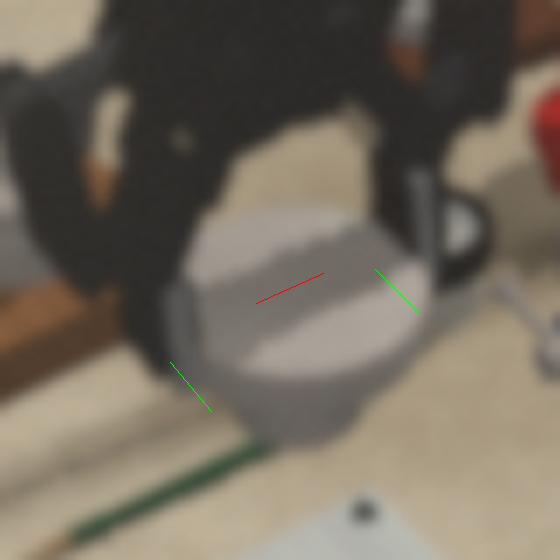

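Call:
apply_moves --deltas '[{"tx":2,"ty":0,"tz":0,"twist":0},{"tx":4,"ty":0.1,"tz":0,"twist":0},{"tx":5,"ty":0.1,"tz":0,"twist":0},{"tx":5,"ty":0.1,"tz":0,"twist":0},{"tx":5,"ty":0.1,"tz":0,"twist":0},{"tx":5,"ty":0.1,"tz":0,"twist":0},{"tx":5,"ty":0.1,"tz":0,"twist":0},{"tx":5,"ty":0.1,"tz":0,"twist":0},{"tx":4,"ty":0,"tz":0,"twist":0},{"tx":2.5,"ty":0,"tz":0,"twist":0},{"tx":1,"ty":0,"tz":0,"twist":0},{"tx":0,"ty":0,"tz":0,"twist":0}]'

```text
time_s: 24.85
eef_pos: [434.0, 175.3, 158.3]
ee_rot: [0.014, 0.705, 0.709, 0.008]
contact_force: [-0.9, -0.6, -3.1]
opening: 62.4
```

```bash
python3 d.py 446 191 65 90
```

```text
t 24.85 pos [434.  175.3 158.3] th 90.3 zax [ 0.031 -0.008 -0.999] J [ 0.4   0.22 -0.26  1.06 -0.02  1.96] open 62.4 F [-0.9 -0.6 -3.1] reach 17.0
delta cm (tool) [1.64 0.91 9.35] twist 0.3
```

Call:
apply_moves --deltas '[{"tx":1,"ty":0.4,"tz":0,"twist":0},{"tx":0.5,"ty":0.4,"tz":0,"twist":0},{"tx":0,"ty":0,"tz":0,"twist":0},{"tx":0,"ty":0,"tz":1,"twist":0},{"tx":0,"ty":0,"tz":2,"twist":0},{"tx":0,"ty":0,"tz":2,"twist":0},{"tx":0,"ty":0,"tz":2,"twist":0},{"tx":0,"ty":0,"tz":1,"twist":0},{"tx":0,"ty":0,"tz":0,"twist":0}]'

```text
time_s: 25.98
eef_pos: [444.8, 185.8, 73.8]
ee_rot: [0.014, 0.708, 0.706, 0.007]
contact_force: [0.2, 0.4, -3.9]
opening: 62.4
```

```bash
python3 d.py 446 191 43 90; python3 look.py o12
```

```text
t 25.98 pos [444.8 185.8  73.8] th 89.8 zax [ 0.029 -0.01  -1.   ] J [ 0.41  0.34 -0.35  0.86 -0.02  1.98] open 62.4 F [ 0.2  0.4 -3.9] reach 17.0
delta cm (tool) [0.55 0.03 3.08] twist -0.2
[444.8 185.8  73.8] 62.4 17.0
```

View pics/o12.png

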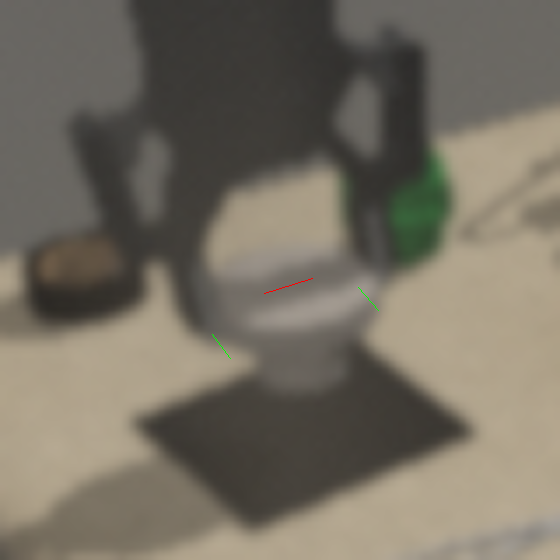

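Call:
apply_moves --deltas '[{"tx":0,"ty":0,"tz":1,"twist":0},{"tx":0,"ty":0,"tz":1,"twist":0},{"tx":0,"ty":0,"tz":0.5,"twist":0},{"tx":0,"ty":0,"tz":0,"twist":0},{"tx":0,"ty":0,"tz":0,"twist":0}]'

```text
time_s: 26.65
eef_pos: [447.4, 186.4, 49.2]
ee_rot: [0.015, 0.708, 0.706, 0.009]
contact_force: [-0.3, 0.2, -4.4]
opening: 62.2
```

```bash
python3 d.py 446 191 42.5 90
```

```text
t 26.65 pos [447.4 186.4  49.2] th 89.8 zax [ 0.033 -0.009 -0.999] J [ 0.41  0.38 -0.37  0.79 -0.02  1.98] open 62.2 F [-0.3  0.2 -4.4] reach 17.0
delta cm (tool) [ 0.47 -0.16  0.66] twist -0.2
```

Call:
apply_moves --deltas '[{"tx":0,"ty":0,"tz":0.3,"twist":0},{"tx":0,"ty":0,"tz":0.3,"twist":0},{"tx":0,"ty":0,"tz":0,"twist":0}]'

```text
time_s: 27.02
eef_pos: [448.0, 186.6, 43.3]
ee_rot: [0.015, 0.708, 0.706, 0.009]
contact_force: [-0.1, 0.8, -3.7]
opening: 62.5
```

```bash
python3 d.py 446 191 42.2 90
```

```text
t 27.02 pos [448.  186.6  43.3] th 89.8 zax [ 0.034 -0.008 -0.999] J [ 0.41  0.39 -0.38  0.77 -0.02  1.98] open 62.5 F [-0.1  0.8 -3.7] reach 17.0
delta cm (tool) [ 0.44 -0.2   0.1 ] twist -0.2
```

Call:
apply_moves --deltas '[{"tx":0,"ty":0,"tz":0.15,"twist":0},{"tx":0,"ty":0,"tz":0,"twist":0}]'

```text
time_s: 27.28
eef_pos: [448.4, 186.8, 42.5]
ee_rot: [0.015, 0.708, 0.706, 0.01]
contact_force: [-0.6, 0.0, -3.4]
opening: 62.7
```

Call:
apply_moves --deltas '[{"tx":0,"ty":0,"tz":0,"twist":0},{"tx":0,"ty":0,"tz":0,"twist":0},{"tx":0,"ty":0,"tz":0,"twist":0},{"tx":0,"ty":0,"tz":0,"twist":0}]' --jaw -1

```text
time_s: 27.78
eef_pos: [450.1, 187.4, 43.8]
ee_rot: [0.016, 0.708, 0.706, 0.012]
contact_force: [0.2, -0.3, 0.2]
opening: 85.3
```

Call:
apply_moves --deltas '[{"tx":0,"ty":0,"tz":-1,"twist":0},{"tx":0,"ty":0,"tz":-2,"twist":0},{"tx":0,"ty":0,"tz":-3,"twist":0},{"tx":0,"ty":0,"tz":-3,"twist":0},{"tx":0,"ty":0,"tz":-2,"twist":0},{"tx":0,"ty":0,"tz":-1,"twist":0},{"tx":0,"ty":0,"tz":0,"twist":0}]'

```text
time_s: 28.65
eef_pos: [445.3, 188.2, 170.6]
ee_rot: [0.016, 0.708, 0.706, 0.013]
contact_force: [0.5, 0.0, -0.7]
opening: 85.7
```

```bash
python3 d.py 458.2 -53.3 160 62; python3 look.py o13
python3 - <<'E'
from h import *
snap('top','t4.png')
print([ (d['score'],px2w('top',d['location'],24.5)) for d in tip_of('top','flat_mid')])
print([ (d['score'],px2w('scene',d['location'],24.5)) for d in tip_of('scene','flat_mid')])
E
```

```text
t 28.65 pos [445.3 188.2 170.6] th 89.8 zax [ 0.041 -0.005 -0.999] J [ 0.41  0.23 -0.22  1.09 -0.02  1.99] open 85.7 F [ 0.5  0.  -0.7] reach 17.0
delta cm (tool) [-24.14   1.31   1.24] twist 27.8
[445.3 188.2 170.6] 85.7 17.0
[(0.98, array([452.16075366, 183.60636947,  24.5       ])), (0.47, array([654.54602423,   2.63695614,  24.5       ]))]
[(0.66, array([444.07666281, 172.37570292,  24.5       ]))]
```

View pics/o13_full.png

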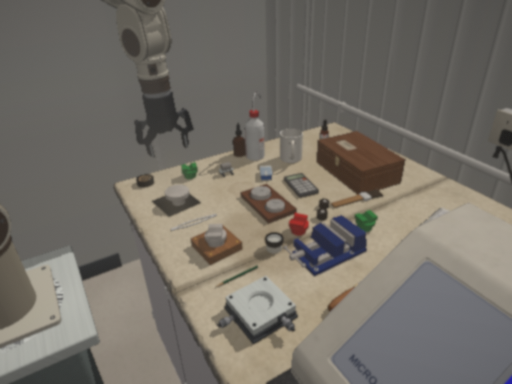

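View pics/t4.png

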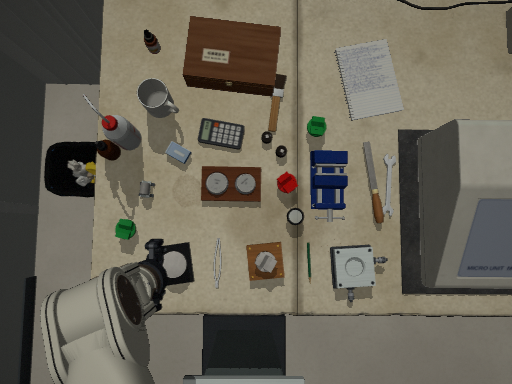

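Run:
```python
from ov import *
im=cv2.imread('pics/t4.png');G=(0,255,0);B=(255,0,0);R=(0,0,255)
def C(n,im,c,z,s,sh,k): return crop(n,im,w2px(n,tuple(c)+(z,)),s,sh,k)
S=(444.1,-284.8);V=(458.2,-53.3);T=(662,2.5);F=(448,187)
a=lambda d:np.deg2rad(d)
A=C('top',im,S,36,20,[(G,circ(S,27,36)),(B,circ(S,23,27))],10)
D=C('top',im,V,50,20,[(G,rect(V,34,48,a(-28),55)),(R,rect(V,34,20,a(-28),55)),(B,circ(V,26,43))],10)
E=C('top',im,T,20,20,[(G,circ(T,25,25)),(B,circ(T,30,16))],10)
s=cv2.imread('pics/o13_full.png')
H=C('scene',s,V,50,20,[(G,rect(V,34,48,a(-28),55)),(R,rect(V,34,20,a(-28),55))],10)
cv2.imwrite('pics/q.png',cv2.resize(np.vstack([np.hstack([A,D]),np.hstack([E,H])]),(600,600)))
for n in('top','scene'):
  for k,z in(('stage_seat',27),('vee_mid',35),('block_mid',18.5)):
    print(n,k,[(round(d['score'],2),px2w(n,d['location'],z)[:2].round(1).tolist()) for d in tip_of(n,k)])
```

```text
top stage_seat [(0.72, [640.9, 276.9]), (0.56, [442.3, -282.3])]
top vee_mid [(0.9, [541.0, 304.3]), (0.67, [809.0, -181.3]), (0.57, [453.3, -53.8]), (0.52, [666.9, -107.7])]
top block_mid [(0.58, [658.2, 1.1])]
scene stage_seat [(0.83, [442.9, -286.5]), (0.2, [647.2, 242.3])]
scene vee_mid [(0.94, [455.3, -53.7]), (0.83, [799.2, -205.9]), (0.78, [530.8, 299.8]), (0.6, [643.7, -130.9])]
scene block_mid [(0.48, [666.8, -6.9]), (0.44, [441.2, 187.7])]
```

View pics/q.png

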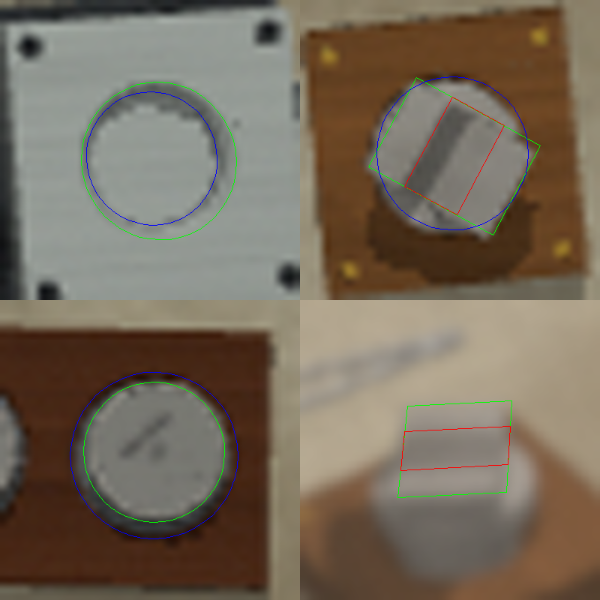

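Call:
apply_moves --deltas '[{"tx":-2,"ty":0.1,"tz":0,"twist":0},{"tx":-4,"ty":0.2,"tz":0,"twist":0},{"tx":-5,"ty":0.3,"tz":0,"twist":0},{"tx":-5,"ty":0.3,"tz":0,"twist":0},{"tx":-4,"ty":0.2,"tz":0,"twist":0},{"tx":-2,"ty":0.1,"tz":0,"twist":0},{"tx":-1,"ty":0,"tz":0,"twist":7},{"tx":0,"ty":0,"tz":0,"twist":7},{"tx":0,"ty":0,"tz":0,"twist":7},{"tx":0,"ty":0,"tz":0,"twist":5},{"tx":0,"ty":0,"tz":0,"twist":2},{"tx":0,"ty":0,"tz":0,"twist":0}]'

```text
time_s: 30.65
eef_pos: [457.3, -49.7, 170.1]
ee_rot: [0.013, 0.862, 0.507, 0.015]
contact_force: [-0.2, 0.3, 0.4]
opening: 85.5
```

```bash
python3 d.py 458.2 -53.5 100 61
```

```text
t 30.65 pos [457.3 -49.7 170.1] th 60.9 zax [ 0.039 -0.007 -0.999] J [-0.11  0.19 -0.28  1.07 -0.    1.97] open 85.5 F [-0.2  0.3  0.4] reach 17.0
delta cm (tool) [-0.38  0.    7.01] twist -0.1
```

Call:
apply_moves --deltas '[{"tx":-0.4,"ty":0,"tz":0.5,"twist":0},{"tx":0,"ty":0,"tz":1.5,"twist":0},{"tx":0,"ty":0,"tz":2,"twist":0},{"tx":0,"ty":0,"tz":2,"twist":0},{"tx":0,"ty":0,"tz":1,"twist":0},{"tx":0,"ty":0,"tz":0.5,"twist":0},{"tx":0,"ty":0,"tz":0,"twist":0}]'

```text
time_s: 31.52
eef_pos: [458.0, -54.8, 92.3]
ee_rot: [0.013, 0.861, 0.508, 0.015]
contact_force: [0.3, -1.0, 0.1]
opening: 85.4
```

```bash
python3 d.py 458.2 -53.5 62.5 61; python3 look.py o14
```

```text
t 31.52 pos [458.  -54.8  92.3] th 61.1 zax [ 0.039 -0.007 -0.999] J [-0.12  0.27 -0.39  0.86 -0.    1.96] open 85.4 F [ 0.3 -1.   0.1] reach 17.0
delta cm (tool) [ 0.08 -0.16  2.98] twist 0.1
[458.  -54.8  92.3] 85.4 17.0
```

View pics/o14.png

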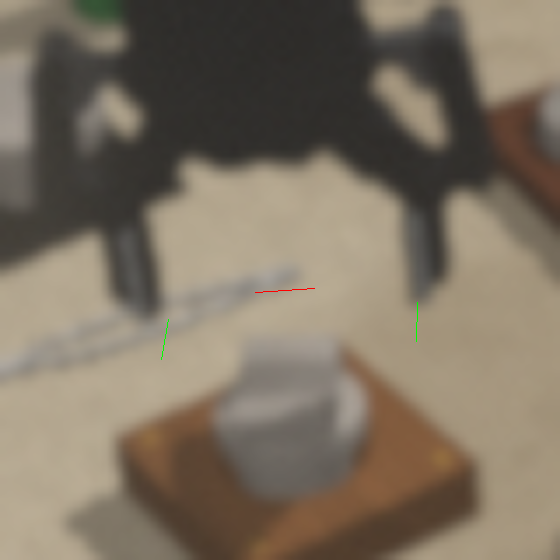

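Call:
apply_moves --deltas '[{"tx":0.05,"ty":-0.1,"tz":0.6,"twist":0},{"tx":0,"ty":0,"tz":1,"twist":0},{"tx":0,"ty":0,"tz":0.7,"twist":0},{"tx":0,"ty":0,"tz":0.2,"twist":0},{"tx":0,"ty":0,"tz":0,"twist":0}]'

```text
time_s: 32.2
eef_pos: [459.6, -54.0, 66.9]
ee_rot: [0.014, 0.861, 0.508, 0.016]
contact_force: [0.2, 0.3, 1.1]
opening: 85.5
```

```bash
python3 d.py 458.2 -53.5 62.5 61; python3 look.py o15
```

```text
t 32.2 pos [459.6 -54.   66.9] th 61.1 zax [ 0.042 -0.008 -0.999] J [-0.12  0.31 -0.42  0.79 -0.    1.96] open 85.5 F [0.2 0.3 1.1] reach 17.0
delta cm (tool) [-0.03 -0.16  0.43] twist 0.1
[459.6 -54.   66.9] 85.5 17.0
```

View pics/o15.png

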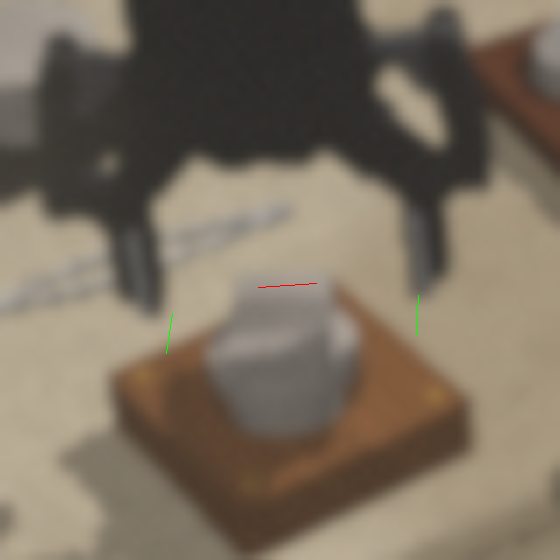

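Call:
apply_moves --deltas '[{"tx":0,"ty":-0.1,"tz":0.25,"twist":0},{"tx":0,"ty":0,"tz":0,"twist":0},{"tx":0,"ty":0,"tz":0,"twist":0},{"tx":0,"ty":0,"tz":0,"twist":0}]' --jaw -0.08

```text
time_s: 32.75
eef_pos: [459.2, -53.6, 64.8]
ee_rot: [0.014, 0.861, 0.508, 0.017]
contact_force: [-0.2, -0.5, 0.7]
opening: 45.9
```

```bash
python3 d.py 458.2 -53.5 62.5 61; python3 look.py o16
```

```text
t 32.75 pos [459.2 -53.6  64.8] th 61.1 zax [ 0.043 -0.008 -0.999] J [-0.11  0.31 -0.43  0.79 -0.    1.96] open 45.9 F [-0.2 -0.5  0.7] reach 17.0
delta cm (tool) [-0.04 -0.1   0.22] twist 0.1
[459.2 -53.6  64.8] 45.9 17.0
```

View pics/o16.png

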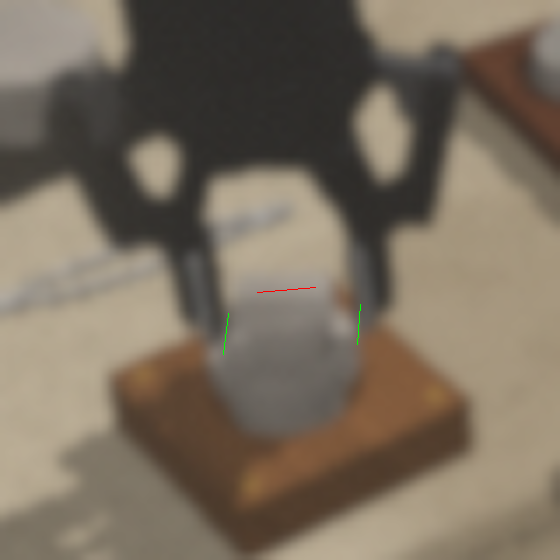

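Call:
apply_moves --deltas '[{"tx":0,"ty":0,"tz":0.15,"twist":0},{"tx":0,"ty":0,"tz":0,"twist":0},{"tx":0,"ty":0,"tz":0,"twist":0},{"tx":0,"ty":0,"tz":0,"twist":0},{"tx":0,"ty":0,"tz":0,"twist":0}]' --jaw 1 --grip_force 80

```text
time_s: 33.42
eef_pos: [457.9, -52.9, 64.1]
ee_rot: [0.013, 0.861, 0.508, 0.016]
contact_force: [-1.4, -0.2, 2.5]
opening: 30.8
```

```bash
python3 d.py 458.2 -53.5 62.5 61; python3 look.py o17
```

```text
t 33.42 pos [457.9 -52.9  64.1] th 61.1 zax [ 0.041 -0.006 -0.999] J [-0.11  0.31 -0.43  0.79 -0.    1.96] open 30.8 F [-1.4 -0.2  2.5] reach 17.0
delta cm (tool) [-0.04  0.05  0.17] twist 0.1
[457.9 -52.9  64.1] 30.8 17.0
```

View pics/o17.png

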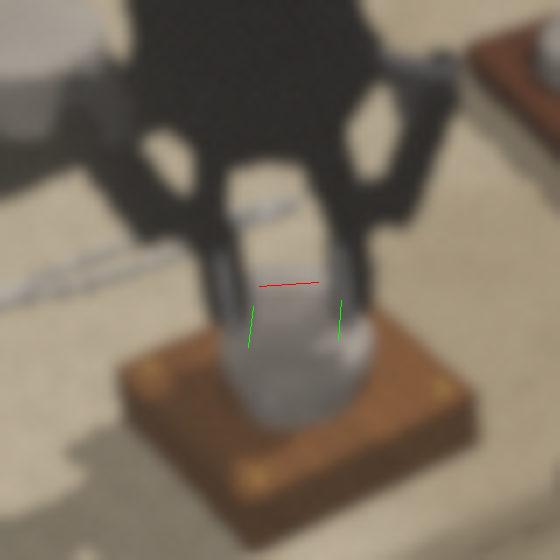

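Call:
apply_moves --deltas '[{"tx":0,"ty":0,"tz":-0.5,"twist":0},{"tx":0,"ty":0,"tz":-1.5,"twist":0},{"tx":0,"ty":0,"tz":-2.5,"twist":0},{"tx":0,"ty":0,"tz":-2.5,"twist":0},{"tx":0,"ty":0,"tz":-1.5,"twist":0},{"tx":0,"ty":0,"tz":-0.5,"twist":0},{"tx":0,"ty":0,"tz":0,"twist":0}]'

```text
time_s: 34.35
eef_pos: [451.8, -52.1, 154.3]
ee_rot: [0.011, 0.861, 0.508, 0.013]
contact_force: [0.3, -0.4, -1.8]
opening: 30.7
```

```bash
python3 d.py 444.1 -284.8 160 90; python3 look.py o18
```

```text
t 34.35 pos [451.8 -52.1 154.3] th 61.1 zax [ 0.034 -0.005 -0.999] J [-0.11  0.19 -0.31  1.03 -0.    1.96] open 30.7 F [ 0.3 -0.4 -1.8] reach 17.0
delta cm (tool) [-20.73  10.6   -0.48] twist -28.9
[451.8 -52.1 154.3] 30.7 17.0
```

View pics/o18.png

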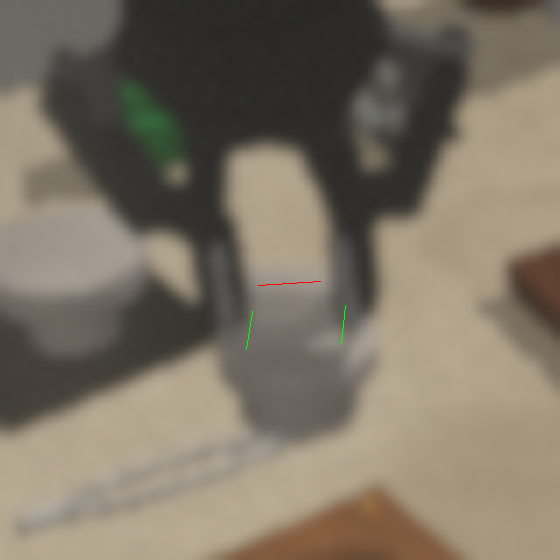

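Call:
apply_moves --deltas '[{"tx":0,"ty":0,"tz":0,"twist":-3},{"tx":0,"ty":0,"tz":0,"twist":-8},{"tx":0,"ty":0,"tz":0,"twist":-9},{"tx":0,"ty":0,"tz":0,"twist":-6},{"tx":0,"ty":0,"tz":0,"twist":-2},{"tx":0,"ty":0,"tz":0,"twist":0}]'

```text
time_s: 35.15
eef_pos: [447.6, -51.6, 147.8]
ee_rot: [0.009, 0.707, 0.707, 0.006]
contact_force: [-0.6, -0.4, -2.0]
opening: 30.6
```

```bash
python3 d.py 444.1 -284.8 160 90
```

```text
t 35.15 pos [447.6 -51.6 147.8] th 90.0 zax [ 0.022 -0.004 -1.   ] J [-0.11  0.2  -0.32  1.03 -0.    1.46] open 30.6 F [-0.6 -0.4 -2. ] reach 17.0
delta cm (tool) [-23.32  -0.32  -1.14] twist -0.0
```

Call:
apply_moves --deltas '[{"tx":-2,"ty":0,"tz":-0.3,"twist":0},{"tx":-4,"ty":0,"tz":-0.3,"twist":0},{"tx":-5,"ty":0,"tz":-0.3,"twist":0},{"tx":-5,"ty":0,"tz":0,"twist":0},{"tx":-4,"ty":0,"tz":0,"twist":0},{"tx":-2,"ty":0,"tz":0,"twist":0},{"tx":-0.8,"ty":0,"tz":0,"twist":0},{"tx":0,"ty":0,"tz":0,"twist":0}]'

```text
time_s: 36.15
eef_pos: [445.8, -283.7, 152.7]
ee_rot: [0.005, 0.707, 0.707, 0.006]
contact_force: [0.5, -0.1, -2.4]
opening: 30.5
```

```bash
python3 d.py 444.1 -284.8 110 90
```

```text
t 36.15 pos [ 445.8 -283.7  152.7] th 90.0 zax [ 0.015  0.001 -1.   ] J [-0.57  0.35 -0.1   1.11  0.01  1.  ] open 30.5 F [ 0.5 -0.1 -2.4] reach 17.0
delta cm (tool) [-0.11 -0.24  4.27] twist -0.0
```

Call:
apply_moves --deltas '[{"tx":-0.1,"ty":-0.15,"tz":0.5,"twist":0},{"tx":0,"ty":0,"tz":1.5,"twist":0},{"tx":0,"ty":0,"tz":1.5,"twist":0},{"tx":0,"ty":0,"tz":1,"twist":0},{"tx":0,"ty":0,"tz":0.3,"twist":0},{"tx":0,"ty":0,"tz":0,"twist":0}]'

```text
time_s: 36.9
eef_pos: [444.6, -279.5, 100.5]
ee_rot: [0.003, 0.705, 0.709, 0.006]
contact_force: [0.6, 0.3, -2.3]
opening: 30.2
```

```bash
python3 d.py 444.1 -284.8 77 90; python3 look.py o19
```

```text
t 36.9 pos [ 444.6 -279.5  100.5] th 90.3 zax [ 0.012  0.005 -1.   ] J [-0.57  0.4  -0.18  0.98  0.01  1.  ] open 30.2 F [ 0.6  0.3 -2.3] reach 17.0
delta cm (tool) [-0.54 -0.09  2.35] twist 0.3
[ 444.6 -279.5  100.5] 30.2 17.0
```

View pics/o19.png

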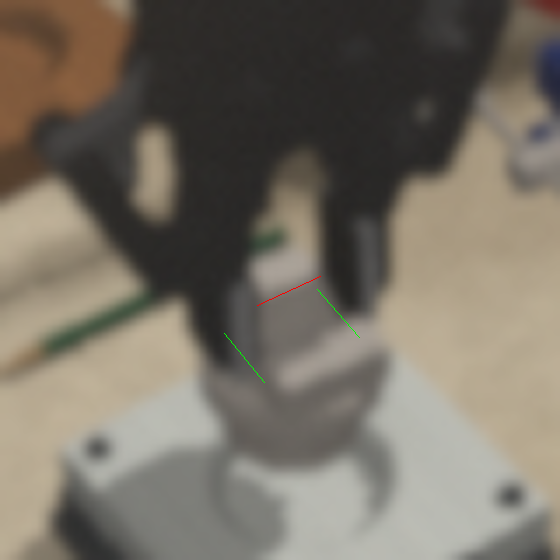

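Call:
apply_moves --deltas '[{"tx":-0.5,"ty":-0.05,"tz":0,"twist":0},{"tx":0,"ty":0,"tz":0,"twist":0},{"tx":0,"ty":0,"tz":0.5,"twist":0},{"tx":0,"ty":0,"tz":0.3,"twist":0},{"tx":0,"ty":0,"tz":0,"twist":0}]'

```text
time_s: 37.58
eef_pos: [445.1, -285.7, 93.5]
ee_rot: [0.004, 0.705, 0.709, 0.006]
contact_force: [0.6, 0.6, -2.5]
opening: 30.7
```

```bash
python3 d.py 444.1 -284.8 77 90; python3 look.py o20
```

```text
t 37.58 pos [ 445.1 -285.7   93.5] th 90.3 zax [ 0.015  0.003 -1.   ] J [-0.58  0.41 -0.19  0.97  0.01  0.99] open 30.7 F [ 0.6  0.6 -2.5] reach 17.0
delta cm (tool) [ 0.09 -0.12  1.64] twist 0.3
[ 445.1 -285.7   93.5] 30.7 17.0
```

View pics/o20.png

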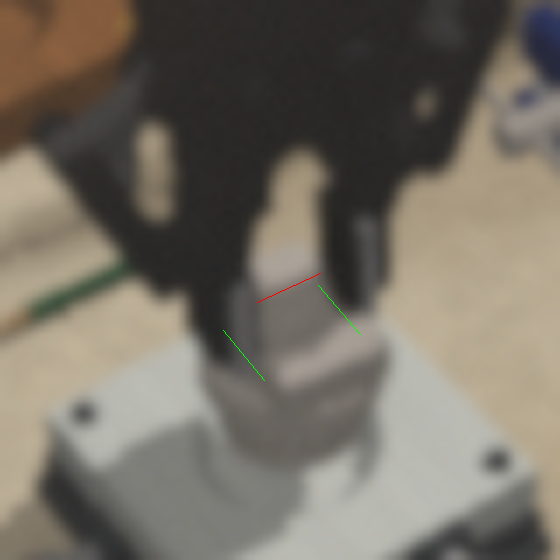

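Call:
apply_moves --deltas '[{"tx":0,"ty":-0.1,"tz":0.5,"twist":0},{"tx":0,"ty":0,"tz":0.4,"twist":0},{"tx":0,"ty":0,"tz":0.2,"twist":0},{"tx":0,"ty":0,"tz":0,"twist":0}]'

```text
time_s: 38.12
eef_pos: [444.2, -285.6, 81.6]
ee_rot: [0.004, 0.705, 0.709, 0.006]
contact_force: [-0.6, 0.2, -2.2]
opening: 30.9
```

```bash
python3 d.py 444.1 -284.8 76.5 90; python3 look.py o21
```

```text
t 38.12 pos [ 444.2 -285.6   81.6] th 90.3 zax [ 0.015  0.003 -1.   ] J [-0.58  0.42 -0.2   0.94  0.01  0.99] open 30.9 F [-0.6  0.2 -2.2] reach 17.0
delta cm (tool) [ 0.08 -0.01  0.51] twist 0.3
[ 444.2 -285.6   81.6] 30.9 17.0
```

View pics/o21.png

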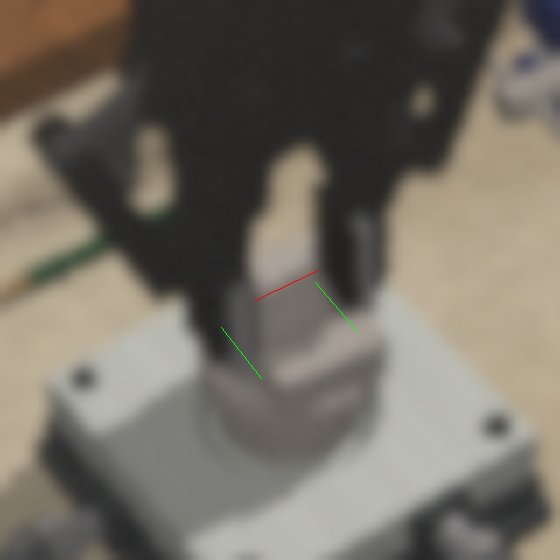

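In the seat (no contact force so far), 5 mm to the floor.

Call:
apply_moves --deltas '[{"tx":0.05,"ty":0,"tz":0.3,"twist":0},{"tx":0,"ty":0,"tz":0.2,"twist":0},{"tx":0,"ty":0,"tz":0,"twist":0}]'

```text
time_s: 38.55
eef_pos: [444.6, -285.2, 76.7]
ee_rot: [0.005, 0.705, 0.709, 0.006]
contact_force: [-0.2, -0.4, -1.9]
opening: 30.7
```

```bash
python3 d.py 444.1 -284.8 76.5 90
```

```text
t 38.55 pos [ 444.6 -285.2   76.7] th 90.3 zax [ 0.016  0.002 -1.   ] J [-0.58  0.43 -0.21  0.92  0.01  0.99] open 30.7 F [-0.2 -0.4 -1.9] reach 17.0
delta cm (tool) [ 0.05 -0.05  0.02] twist 0.3
```

Call:
apply_moves --deltas '[{"tx":0,"ty":0,"tz":0,"twist":0},{"tx":0,"ty":0,"tz":0,"twist":0},{"tx":0,"ty":0,"tz":0,"twist":0},{"tx":0,"ty":0,"tz":-0.5,"twist":0},{"tx":0,"ty":0,"tz":-2,"twist":0},{"tx":0,"ty":0,"tz":-3,"twist":0},{"tx":0,"ty":0,"tz":-2,"twist":0},{"tx":0,"ty":0,"tz":-0.8,"twist":0},{"tx":0,"ty":0,"tz":0,"twist":0}]' --jaw -0.4

```text
time_s: 39.67
eef_pos: [444.1, -286.0, 164.5]
ee_rot: [0.006, 0.705, 0.709, 0.007]
contact_force: [0.5, -0.2, 0.2]
opening: 59.6
```

```bash
python3 d.py 448 186.5 160 90; python3 look.py o22
```

```text
t 39.67 pos [ 444.1 -286.   164.5] th 90.3 zax [ 0.019  0.    -1.   ] J [-0.58  0.34 -0.09  1.13  0.01  0.99] open 59.6 F [ 0.5 -0.2  0.2] reach 17.0
delta cm (tool) [47.25  0.64  0.48] twist 0.3
[ 444.1 -286.   164.5] 59.6 17.0
```

View pics/o22_full.png

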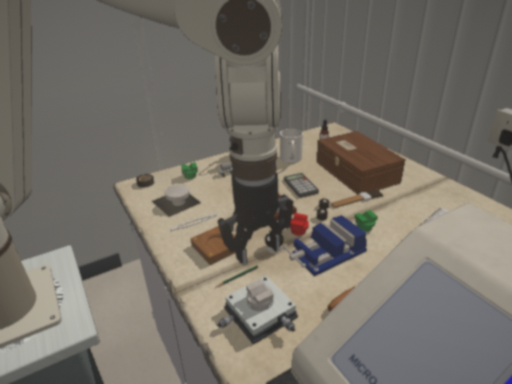

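Call:
apply_moves --deltas '[{"tx":2,"ty":0,"tz":0,"twist":0},{"tx":4,"ty":0.1,"tz":0,"twist":0},{"tx":5,"ty":0.1,"tz":0,"twist":0},{"tx":5,"ty":0.1,"tz":0,"twist":0},{"tx":5,"ty":0.1,"tz":0,"twist":0},{"tx":5,"ty":0.1,"tz":0,"twist":0},{"tx":5,"ty":0.1,"tz":0,"twist":0},{"tx":5,"ty":0.1,"tz":0,"twist":0},{"tx":4,"ty":0,"tz":0,"twist":0},{"tx":2.5,"ty":0,"tz":0,"twist":0},{"tx":1,"ty":0,"tz":0,"twist":0},{"tx":0,"ty":0,"tz":0,"twist":0}]' --jaw -1

```text
time_s: 41.22
eef_pos: [436.1, 170.5, 155.5]
ee_rot: [-0.002, 0.703, 0.711, 0.001]
contact_force: [0.1, -0.5, 0.3]
opening: 85.5
```

```bash
python3 d.py 448.6 186.8 100 90
python3 - <<'E'
from ov import *
im=cv2.imread('pics/t4.png');F=(448.6,186.8)
A=crop('top',im,w2px('top',F+(40,)),20,[((0,255,0),circ(F,34,44)),((255,0,0),circ(F,34,32))],14)
im=snap('top','t5.png');V=(444.3,-285)
B=crop('top',im,w2px('top',V+(55,)),20,[((0,255,0),rect(V,34,48,0,67)),((255,0,0),circ(V,26,55)),((0,0,255),rect(V,34,20,0,67))],14)
cv2.imwrite('pics/q2.png',cv2.resize(np.hstack([A,B]),(800,400)))
E
```

```text
t 41.23 pos [436.1 170.5 155.5] th 90.6 zax [-0.002  0.005 -1.   ] J [ 0.37  0.24 -0.24  1.08  0.    1.93] open 85.5 F [ 0.1 -0.5  0.3] reach 17.0
delta cm (tool) [1.59 1.28 5.55] twist 0.6
```

View pics/q2.png

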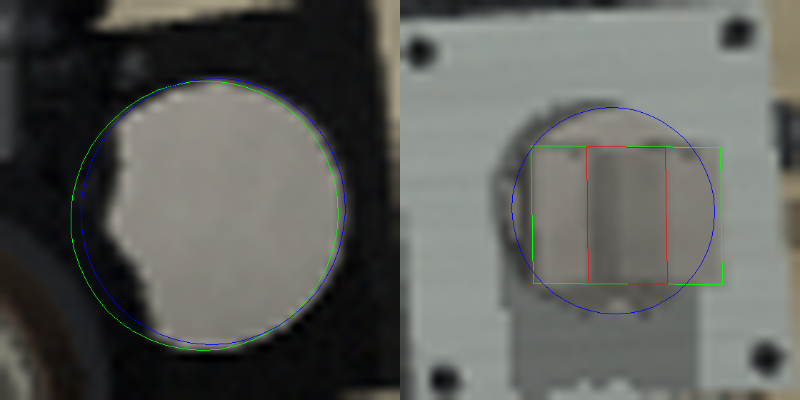

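Call:
apply_moves --deltas '[{"tx":1,"ty":0.7,"tz":0,"twist":0.6},{"tx":0.5,"ty":0.4,"tz":0,"twist":0},{"tx":0,"ty":0,"tz":0,"twist":0},{"tx":0,"ty":0,"tz":0.5,"twist":0},{"tx":0,"ty":0,"tz":1.5,"twist":0},{"tx":0,"ty":0,"tz":2,"twist":0},{"tx":0,"ty":0,"tz":2,"twist":0},{"tx":0,"ty":0,"tz":1,"twist":0},{"tx":0,"ty":0,"tz":0,"twist":0}]'

```text
time_s: 42.4
eef_pos: [448.1, 182.7, 82.8]
ee_rot: [-0.002, 0.71, 0.704, 0.001]
contact_force: [-0.2, 0.2, 0.5]
opening: 85.6
```

```bash
python3 d.py 448.6 186.5 42 90
```

```text
t 42.4 pos [448.1 182.7  82.8] th 89.5 zax [-0.002  0.004 -1.   ] J [ 0.38  0.35 -0.31  0.91  0.    1.96] open 85.6 F [-0.2  0.2  0.5] reach 17.0
delta cm (tool) [0.37 0.06 4.08] twist -0.5
```

Call:
apply_moves --deltas '[{"tx":0.35,"ty":0.05,"tz":0,"twist":-0.4},{"tx":0,"ty":0,"tz":0,"twist":0},{"tx":0,"ty":0,"tz":1,"twist":0},{"tx":0,"ty":0,"tz":1.5,"twist":0},{"tx":0,"ty":0,"tz":0.8,"twist":0},{"tx":0,"ty":0,"tz":0.3,"twist":0},{"tx":0,"ty":0,"tz":0,"twist":0}]'

```text
time_s: 43.28
eef_pos: [450.5, 187.4, 47.2]
ee_rot: [-0.001, 0.707, 0.707, 0.003]
contact_force: [1.2, -0.1, -0.1]
opening: 85.7
```

```bash
python3 d.py 448.6 186.5 42 90; python3 look.py o23
```

```text
t 43.27 pos [450.5 187.4  47.2] th 90.0 zax [ 0.003  0.006 -1.   ] J [ 0.39  0.4  -0.34  0.82  0.    1.96] open 85.7 F [ 1.2 -0.1 -0.1] reach 17.0
delta cm (tool) [-0.09 -0.19  0.51] twist -0.0
[450.5 187.4  47.2] 85.7 17.0
```

View pics/o23.png

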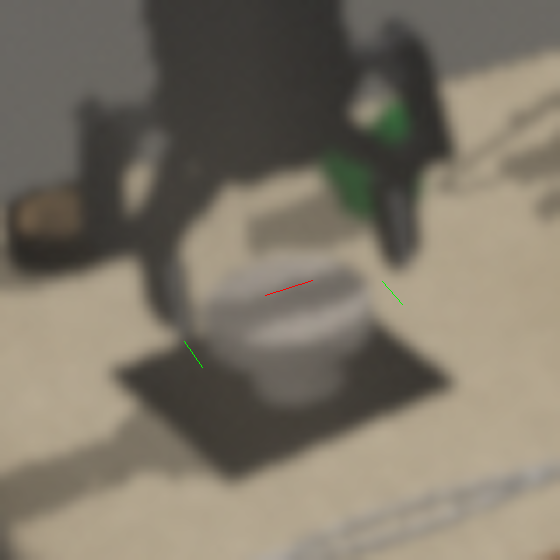

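Call:
apply_moves --deltas '[{"tx":0,"ty":-0.15,"tz":0.4,"twist":0},{"tx":0,"ty":0,"tz":0,"twist":0},{"tx":0,"ty":0,"tz":0,"twist":0}]'

```text
time_s: 43.7
eef_pos: [449.7, 187.7, 43.8]
ee_rot: [-0.001, 0.707, 0.707, 0.004]
contact_force: [0.8, 0.6, -0.3]
opening: 85.6
```

Call:
apply_moves --deltas '[{"tx":0,"ty":0,"tz":0,"twist":0},{"tx":0,"ty":0,"tz":0,"twist":0},{"tx":0,"ty":0,"tz":0,"twist":0},{"tx":0,"ty":0,"tz":0,"twist":0}]' --jaw 1 --grip_force 80

```text
time_s: 44.2
eef_pos: [449.4, 187.7, 45.3]
ee_rot: [-0.001, 0.707, 0.707, 0.004]
contact_force: [-0.5, 0.2, -1.2]
opening: 62.1
```

```bash
python3 d.py 448.6 186.5 42 90
```

```text
t 44.2 pos [449.4 187.7  45.3] th 90.0 zax [ 0.005  0.007 -1.   ] J [ 0.39  0.4  -0.35  0.81  0.    1.96] open 62.1 F [-0.5  0.2 -1.2] reach 17.0
delta cm (tool) [-0.13 -0.08  0.32] twist -0.0
```

Call:
apply_moves --deltas '[{"tx":0,"ty":0,"tz":-0.5,"twist":0},{"tx":0,"ty":0,"tz":-1.5,"twist":0},{"tx":0,"ty":0,"tz":-2.5,"twist":0},{"tx":0,"ty":0,"tz":-2.5,"twist":0},{"tx":0,"ty":0,"tz":-1.5,"twist":0},{"tx":0,"ty":0,"tz":-0.5,"twist":0},{"tx":0,"ty":0,"tz":0,"twist":0}]'

```text
time_s: 45.08
eef_pos: [445.9, 185.7, 134.4]
ee_rot: [-0.003, 0.707, 0.707, -0.001]
contact_force: [0.4, 0.4, -3.6]
opening: 62.1
```

```bash
python3 d.py 457.5 -51.2 130 90; python3 look.py o24
```

```text
t 45.08 pos [445.9 185.7 134.4] th 90.0 zax [-0.005  0.003 -1.   ] J [ 0.39  0.29 -0.24  1.04  0.    1.96] open 62.1 F [ 0.4  0.4 -3.6] reach 17.0
delta cm (tool) [-23.69   1.18   0.37] twist -0.0
[445.9 185.7 134.4] 62.1 17.0
```

View pics/o24.png

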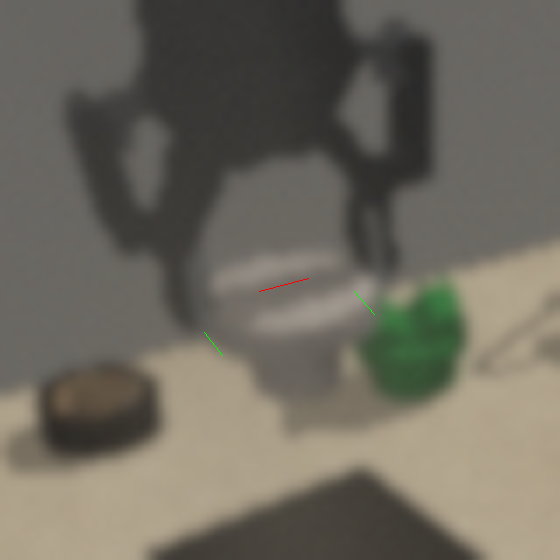

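Call:
apply_moves --deltas '[{"tx":-2,"ty":0.1,"tz":0,"twist":0},{"tx":-4,"ty":0.2,"tz":0,"twist":0},{"tx":-5,"ty":0.3,"tz":0,"twist":0},{"tx":-5,"ty":0.3,"tz":0,"twist":0},{"tx":-4,"ty":0.2,"tz":0,"twist":0},{"tx":-2,"ty":0.1,"tz":0,"twist":0},{"tx":-1,"ty":0,"tz":0,"twist":0},{"tx":0,"ty":0,"tz":0,"twist":0},{"tx":0,"ty":0,"tz":0,"twist":0}]'

```text
time_s: 46.25
eef_pos: [454.0, -49.6, 125.9]
ee_rot: [-0.007, 0.706, 0.708, -0.005]
contact_force: [-0.6, -0.4, -3.8]
opening: 62.0
```

```bash
python3 d.py 457.5 -51.2 80 90
```

```text
t 46.25 pos [454.  -49.6 125.9] th 90.2 zax [-0.018  0.003 -1.   ] J [-0.11  0.26 -0.3   1.02  0.    1.46] open 62.0 F [-0.6 -0.4 -3.8] reach 17.0
delta cm (tool) [-0.17  0.43  4.58] twist 0.2
```

Call:
apply_moves --deltas '[{"tx":-0.15,"ty":0.4,"tz":0,"twist":0},{"tx":0,"ty":0,"tz":0,"twist":0},{"tx":0,"ty":0,"tz":0.5,"twist":0},{"tx":0,"ty":0,"tz":1.5,"twist":0},{"tx":0,"ty":0,"tz":1.2,"twist":0},{"tx":0,"ty":0,"tz":0.7,"twist":0},{"tx":0,"ty":0,"tz":0.2,"twist":0},{"tx":0,"ty":0,"tz":0,"twist":0}]'

```text
time_s: 47.25
eef_pos: [458.1, -48.5, 83.0]
ee_rot: [-0.007, 0.704, 0.71, -0.005]
contact_force: [-1.1, 0.3, -3.2]
opening: 62.5
```

```bash
python3 d.py 457.5 -51.2 57 90; python3 look.py o25
```

```text
t 47.25 pos [458.1 -48.5  83. ] th 90.4 zax [-0.017  0.004 -1.   ] J [-0.11  0.32 -0.35  0.92  0.    1.46] open 62.5 F [-1.1  0.3 -3.2] reach 17.0
delta cm (tool) [-0.27 -0.02  2.6 ] twist 0.4
[458.1 -48.5  83. ] 62.5 17.0
```

View pics/o25.png

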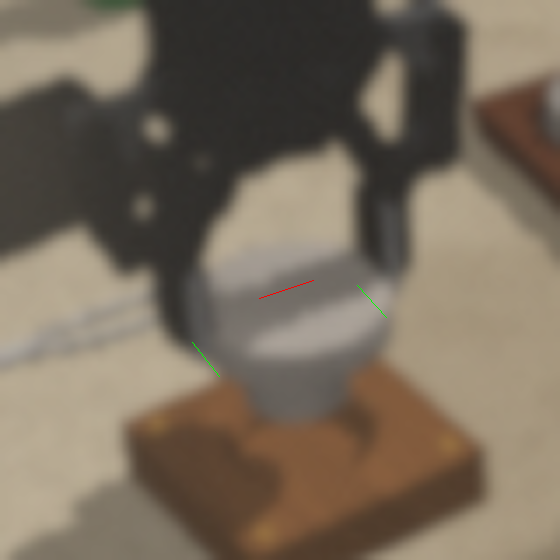

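Call:
apply_moves --deltas '[{"tx":-0.25,"ty":0,"tz":0,"twist":0},{"tx":0,"ty":0,"tz":0,"twist":0},{"tx":0,"ty":0,"tz":0.7,"twist":0},{"tx":0,"ty":0,"tz":0.7,"twist":0},{"tx":0,"ty":0,"tz":0.4,"twist":0},{"tx":0,"ty":0,"tz":0.1,"twist":0},{"tx":0,"ty":0,"tz":0,"twist":0}]'

```text
time_s: 48.18
eef_pos: [458.4, -51.3, 63.3]
ee_rot: [-0.007, 0.704, 0.71, -0.004]
contact_force: [-0.2, 0.2, -2.7]
opening: 62.6
```

```bash
python3 d.py 457.5 -51.2 57 90; python3 look.py o26
```

```text
t 48.17 pos [458.4 -51.3  63.3] th 90.4 zax [-0.016  0.003 -1.   ] J [-0.11  0.35 -0.37  0.86  0.    1.45] open 62.6 F [-0.2  0.2 -2.7] reach 17.0
delta cm (tool) [ 0.01 -0.08  0.63] twist 0.4
[458.4 -51.3  63.3] 62.6 17.0
```

View pics/o26.png

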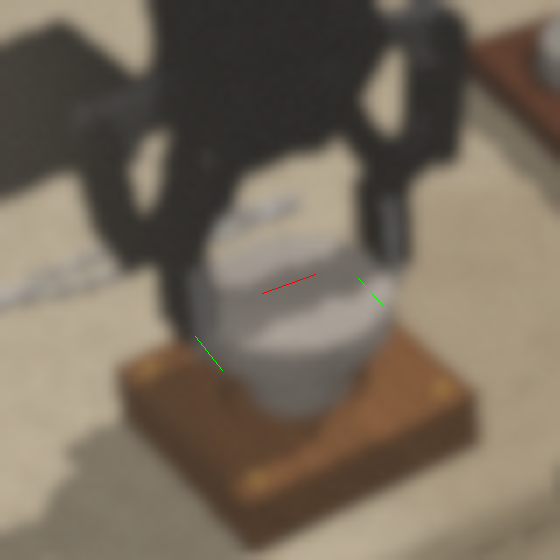

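Call:
apply_moves --deltas '[{"tx":0,"ty":-0.05,"tz":0.4,"twist":0},{"tx":0,"ty":0,"tz":0.25,"twist":0},{"tx":0,"ty":0,"tz":0,"twist":0},{"tx":0,"ty":0,"tz":0,"twist":0}]'

```text
time_s: 48.72
eef_pos: [458.1, -51.3, 56.7]
ee_rot: [-0.006, 0.704, 0.71, -0.004]
contact_force: [0.3, 1.0, -3.9]
opening: 62.5
```

```bash
python3 d.py 457.5 -51.2 56.3 90
```

```text
t 48.73 pos [458.1 -51.3  56.7] th 90.4 zax [-0.015  0.003 -1.   ] J [-0.11  0.36 -0.38  0.85  0.    1.45] open 62.5 F [ 0.3  1.  -3.9] reach 17.0
delta cm (tool) [ 0.01 -0.06  0.04] twist 0.4
```

Call:
apply_moves --deltas '[{"tx":0,"ty":0,"tz":0.12,"twist":0},{"tx":0,"ty":0,"tz":0,"twist":0}]'

```text
time_s: 48.98
eef_pos: [458.4, -51.4, 56.6]
ee_rot: [-0.006, 0.704, 0.71, -0.004]
contact_force: [0.2, -0.2, -3.4]
opening: 62.2
```

Call:
apply_moves --deltas '[{"tx":0,"ty":0,"tz":0,"twist":0},{"tx":0,"ty":0,"tz":0,"twist":0},{"tx":0,"ty":0,"tz":0,"twist":0},{"tx":0,"ty":0,"tz":0,"twist":0},{"tx":0,"ty":0,"tz":-0.7,"twist":0},{"tx":0,"ty":0,"tz":-2,"twist":0},{"tx":0,"ty":0,"tz":-3,"twist":0},{"tx":0,"ty":0,"tz":-2.5,"twist":0},{"tx":0,"ty":0,"tz":-1.5,"twist":0},{"tx":0,"ty":0,"tz":-0.5,"twist":0},{"tx":0,"ty":0,"tz":0,"twist":0}]' --jaw -1

```text
time_s: 50.35
eef_pos: [461.1, -51.9, 164.7]
ee_rot: [-0.004, 0.704, 0.71, -0.002]
contact_force: [0.1, 0.1, 0.3]
opening: 85.3
```

```bash
python3 d.py 646 267.5 150 176; python3 look.py o27
```

```text
t 50.35 pos [461.1 -51.9 164.7] th 90.4 zax [-0.009  0.002 -1.   ] J [-0.11  0.23 -0.23  1.12  0.    1.45] open 85.3 F [0.1 0.1 0.3] reach 17.0
delta cm (tool) [31.8  18.74  1.37] twist -85.6
[461.1 -51.9 164.7] 85.3 17.0
```

View pics/o27_full.png

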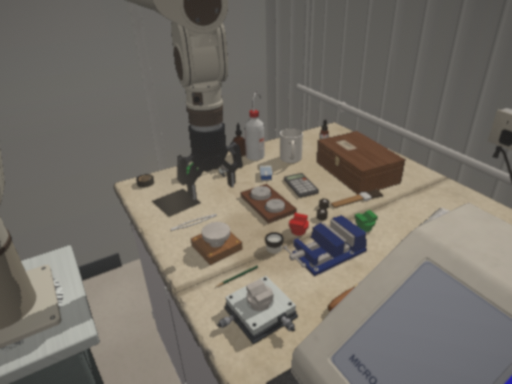

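Run:
```python
from ov import *
for p in [(135,145),(128,138),(117,157),(110,152)]: print(p,px2w('top',p,0)[:2].round(0),px2w('top',p,80)[:2].round(0))
im=snap('top','t6.png')
B=(646,267.5);a=np.deg2rad(-4.5)
A=crop('top',im,w2px('top',B+(25,)),16,[((0,255,0),rect(B,30,25,a,25.7)),((0,0,255),rect((646,267.5),44,21.2,a,18.6))],18)
F=(457.5,-52.3)
C=crop('top',im,w2px('top',F+(40,)),16,[((0,255,0),circ(F,34,55)),((255,0,0),circ(F,34,43))],18)
cv2.imwrite('pics/q3.png',np.hstack([A,C])[:, :800*2]);
im=cv2.imread('pics/o27_full.png')
A=crop('scene',im,w2px('scene',B+(25,)),16,[((0,255,0),rect(B,30,25,a,25.7)),((0,0,255),rect(B,44,21.2,a,18.6))],12)
C=crop('scene',im,w2px('scene',F+(40,)),16,[((0,255,0),circ(F,34,55)),((255,0,0),circ(F,34,43))],12)
cv2.imwrite('pics/q4.png',np.hstack([A,C]))
q=cv2.imread('pics/q3.png');cv2.imwrite('pics/q3.png',cv2.resize(q,(800,400)))
for n in('top','scene'):
  for k,z in(('bar_mid',25.7),('rest_groove',8)):
    print(n,k,[(round(d['score'],2),px2w(n,d['location'],z)[:2].round(1).tolist()) for d in tip_of(n,k)])
```

```text
(135, 145) [765. 304.] [748. 282.]
(128, 138) [784. 324.] [766. 300.]
(117, 157) [731. 352.] [717. 326.]
(110, 152) [745. 371.] [729. 344.]
top bar_mid [(0.43, [635.3, 267.9])]
top rest_groove [(0.54, [640.0, 265.3]), (0.4, [665.4, 86.2])]
scene bar_mid [(0.44, [653.2, 269.2])]
scene rest_groove [(0.41, [649.8, 261.5])]
```

View pics/q3.png

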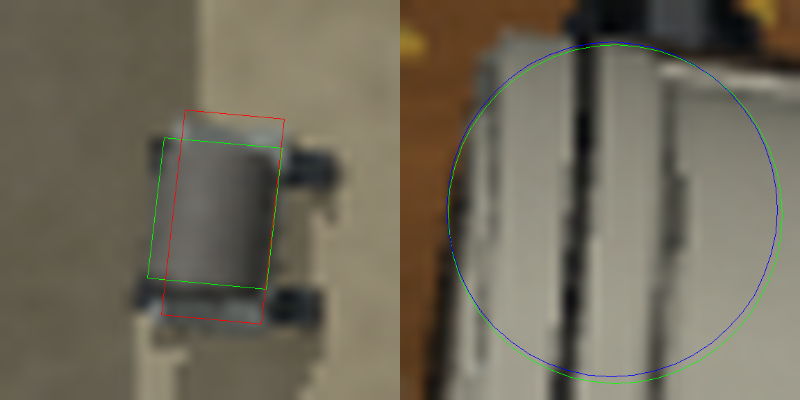

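View pics/q4.png

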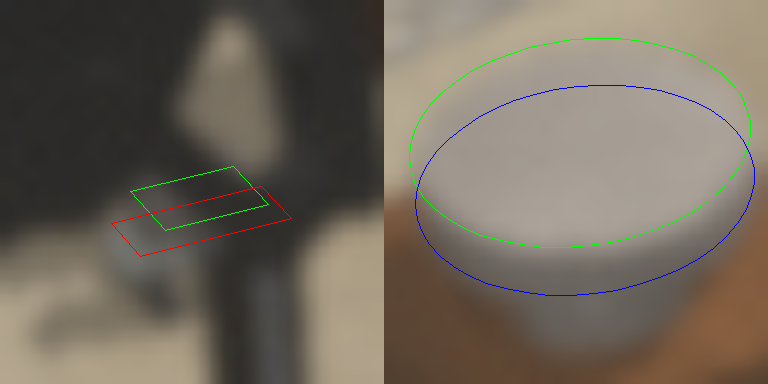

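Call:
apply_moves --deltas '[{"tx":1.5,"ty":0.9,"tz":0,"twist":0},{"tx":3.5,"ty":2,"tz":0,"twist":0},{"tx":4.5,"ty":2.7,"tz":0,"twist":0},{"tx":4.5,"ty":2.7,"tz":0,"twist":0},{"tx":4.5,"ty":2.7,"tz":0,"twist":0},{"tx":4.5,"ty":2.7,"tz":0,"twist":0},{"tx":3.5,"ty":2,"tz":0,"twist":0},{"tx":2,"ty":1.1,"tz":0,"twist":0},{"tx":0.7,"ty":0.4,"tz":0,"twist":0},{"tx":0,"ty":0,"tz":0,"twist":0}]'

```text
time_s: 51.9
eef_pos: [636.0, 260.9, 156.9]
ee_rot: [-0.007, 0.704, 0.711, -0.004]
contact_force: [-0.2, -0.3, -0.6]
opening: 85.2
```

```bash
python3 d.py 646 267.8 150 175
```

```text
t 51.9 pos [636.  260.9 156.9] th 90.6 zax [-0.014  0.004 -1.   ] J [0.39 0.68 0.45 1.36 0.01 1.95] open 85.2 F [-0.2 -0.3 -0.6] reach 17.0
delta cm (tool) [0.67 1.02 0.68] twist -84.4
```

Good. Twist −84° with open jaws.

Call:
apply_moves --deltas '[{"tx":0.6,"ty":0.9,"tz":0,"twist":0},{"tx":0,"ty":0,"tz":0,"twist":-4},{"tx":0,"ty":0,"tz":0,"twist":-10},{"tx":0,"ty":0,"tz":0,"twist":-10},{"tx":0,"ty":0,"tz":0,"twist":-10},{"tx":0,"ty":0,"tz":0,"twist":-10},{"tx":0,"ty":0,"tz":0,"twist":-10},{"tx":0,"ty":0,"tz":0,"twist":-10},{"tx":0,"ty":0,"tz":0,"twist":-10},{"tx":0,"ty":0,"tz":0,"twist":-6},{"tx":0,"ty":0,"tz":0,"twist":-2},{"tx":0,"ty":0,"tz":0,"twist":0}]'

```text
time_s: 53.4
eef_pos: [640.5, 251.9, 159.5]
ee_rot: [-0.01, 0.05, 0.999, -0.001]
contact_force: [-0.7, 0.1, 0.1]
opening: 85.2
```

```bash
python3 d.py 646 267.8 70 175
```

```text
t 53.4 pos [640.5 251.9 159.5] th 174.3 zax [-0.021 -0.001 -1.   ] J [0.37 0.68 0.47 1.37 0.01 0.47] open 85.2 F [-0.7  0.1  0.1] reach 17.0
delta cm (tool) [-0.57  1.66  8.93] twist -0.7
```

Call:
apply_moves --deltas '[{"tx":-0.3,"ty":0.8,"tz":0,"twist":-0.7},{"tx":-0.2,"ty":0.7,"tz":0,"twist":0},{"tx":0,"ty":0,"tz":0,"twist":0},{"tx":0,"ty":0,"tz":1,"twist":0},{"tx":0,"ty":0,"tz":2,"twist":0},{"tx":0,"ty":0,"tz":2,"twist":0},{"tx":0,"ty":0,"tz":1.5,"twist":0},{"tx":0,"ty":0,"tz":0.5,"twist":0},{"tx":0,"ty":0,"tz":0,"twist":0}]'

```text
time_s: 54.52
eef_pos: [644.9, 266.5, 84.7]
ee_rot: [-0.011, 0.044, 0.999, -0.001]
contact_force: [0.6, 0.4, -0.7]
opening: 85.4
```

```bash
python3 d.py 646 267.8 38 175; python3 look.py o28
```

```text
t 54.52 pos [644.9 266.5  84.7] th 174.9 zax [-0.022 -0.002 -1.   ] J [0.39 0.75 0.39 1.24 0.01 0.48] open 85.4 F [ 0.6  0.4 -0.7] reach 17.0
delta cm (tool) [-0.2   0.16  4.67] twist -0.1
[644.9 266.5  84.7] 85.4 17.0
```

View pics/o28.png

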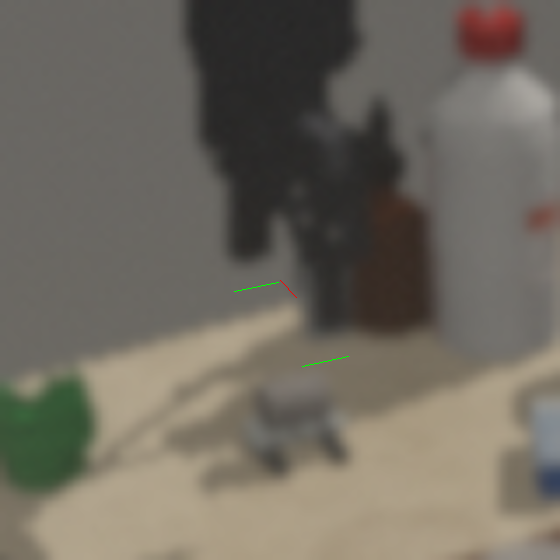

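Call:
apply_moves --deltas '[{"tx":-0.1,"ty":0.1,"tz":0.5,"twist":0},{"tx":0,"ty":0,"tz":1.3,"twist":0},{"tx":0,"ty":0,"tz":1.3,"twist":0},{"tx":0,"ty":0,"tz":0.8,"twist":0},{"tx":0,"ty":0,"tz":0.2,"twist":0},{"tx":0,"ty":0,"tz":0,"twist":0}]' --jaw -0.1

```text
time_s: 55.32
eef_pos: [646.0, 267.8, 42.3]
ee_rot: [-0.01, 0.044, 0.999, -0.001]
contact_force: [-0.3, -1.2, -0.0]
opening: 47.0
```

```bash
python3 d.py 646 267.8 37 175; python3 look.py o29
```

```text
t 55.33 pos [646.  267.8  42.3] th 174.9 zax [-0.02  -0.001 -1.   ] J [0.39 0.79 0.35 1.15 0.01 0.48] open 47.0 F [-0.3 -1.2 -0. ] reach 17.0
delta cm (tool) [-0.01  0.    0.53] twist -0.1
[646.  267.8  42.3] 47.0 17.0
```

View pics/o29.png

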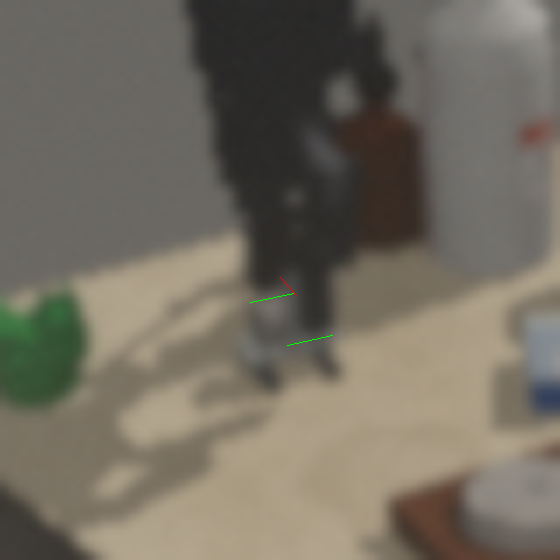

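Call:
apply_moves --deltas '[{"tx":0,"ty":0,"tz":0.45,"twist":0},{"tx":0,"ty":0,"tz":0,"twist":0},{"tx":0,"ty":0,"tz":0,"twist":0}]'

```text
time_s: 55.75
eef_pos: [646.7, 268.1, 38.8]
ee_rot: [-0.009, 0.044, 0.999, -0.0]
contact_force: [-0.3, -0.0, -0.5]
opening: 47.2
```

Call:
apply_moves --deltas '[{"tx":0,"ty":0,"tz":0,"twist":0},{"tx":0,"ty":0,"tz":0,"twist":0},{"tx":0,"ty":0,"tz":0,"twist":0},{"tx":0,"ty":0,"tz":0,"twist":0}]' --jaw 1 --grip_force 50

```text
time_s: 56.25
eef_pos: [646.9, 267.8, 39.4]
ee_rot: [-0.009, 0.045, 0.999, -0.0]
contact_force: [-0.1, -0.4, 0.8]
opening: 22.8
```

```bash
python3 d.py 646 267.8 37 175; python3 look.py o30
```

```text
t 56.25 pos [646.9 267.8  39.4] th 174.9 zax [-0.017  0.    -1.   ] J [0.39 0.79 0.34 1.14 0.01 0.48] open 22.8 F [-0.1 -0.4  0.8] reach 17.0
delta cm (tool) [ 0.09 -0.01  0.24] twist -0.1
[646.9 267.8  39.4] 22.8 17.0
```

View pics/o30.png

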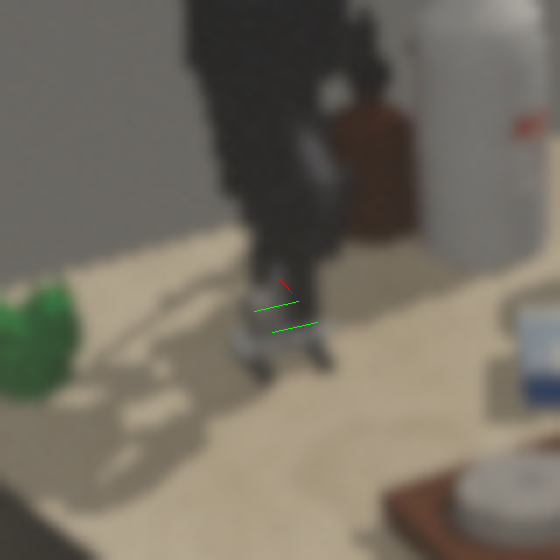

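Call:
apply_moves --deltas '[{"tx":0,"ty":0,"tz":0,"twist":0},{"tx":0,"ty":0,"tz":0,"twist":0},{"tx":0,"ty":0,"tz":0,"twist":0},{"tx":0,"ty":0,"tz":0,"twist":0}]' --jaw -0.1

```text
time_s: 56.8
eef_pos: [646.9, 268.2, 39.2]
ee_rot: [-0.009, 0.044, 0.999, -0.0]
contact_force: [0.3, 0.1, 0.8]
opening: 46.9
```

Call:
apply_moves --deltas '[{"tx":0,"ty":0,"tz":0.25,"twist":0},{"tx":0,"ty":0,"tz":0,"twist":0},{"tx":0,"ty":0,"tz":0,"twist":0}]'

```text
time_s: 57.18
eef_pos: [646.8, 268.2, 36.4]
ee_rot: [-0.009, 0.044, 0.999, -0.0]
contact_force: [0.4, 0.0, 0.6]
opening: 46.8
```

Call:
apply_moves --deltas '[{"tx":0,"ty":0,"tz":0,"twist":0},{"tx":0,"ty":0,"tz":0,"twist":0},{"tx":0,"ty":0,"tz":0,"twist":0},{"tx":0,"ty":0,"tz":0,"twist":0},{"tx":0,"ty":0,"tz":0,"twist":0}]' --jaw 1 --grip_force 50

```text
time_s: 57.8
eef_pos: [646.9, 267.8, 36.7]
ee_rot: [-0.009, 0.045, 0.999, -0.0]
contact_force: [-0.3, -0.6, 0.8]
opening: 23.4
```

```bash
python3 d.py 646 267.8 37 175
```

```text
t 57.8 pos [646.9 267.8  36.7] th 174.9 zax [-0.017  0.    -1.   ] J [0.39 0.79 0.34 1.14 0.01 0.48] open 23.4 F [-0.3 -0.6  0.8] reach 17.0
delta cm (tool) [ 0.09 -0.01 -0.03] twist -0.1
```

Call:
apply_moves --deltas '[{"tx":0,"ty":0,"tz":-0.5,"twist":0},{"tx":0,"ty":0,"tz":-1.5,"twist":0},{"tx":0,"ty":0,"tz":-3,"twist":0},{"tx":0,"ty":0,"tz":-3,"twist":0},{"tx":0,"ty":0,"tz":-2.5,"twist":0},{"tx":0,"ty":0,"tz":-1.5,"twist":0},{"tx":0,"ty":0,"tz":-0.5,"twist":0},{"tx":0,"ty":0,"tz":0,"twist":0}]'

```text
time_s: 58.8
eef_pos: [648.7, 268.3, 168.2]
ee_rot: [-0.009, 0.044, 0.999, 0.0]
contact_force: [-0.0, -0.4, -1.3]
opening: 23.0
```

```bash
python3 d.py 444.3 -285 170 180; python3 look.py o31
```

```text
t 58.8 pos [648.7 268.3 168.2] th 174.9 zax [-0.018  0.001 -1.   ] J [0.39 0.71 0.54 1.41 0.01 0.48] open 23.0 F [-0.  -0.4 -1.3] reach 17.0
delta cm (tool) [ 15.46 -56.92   0.13] twist -5.1
[648.7 268.3 168.2] 23.0 17.0
```

View pics/o31.png

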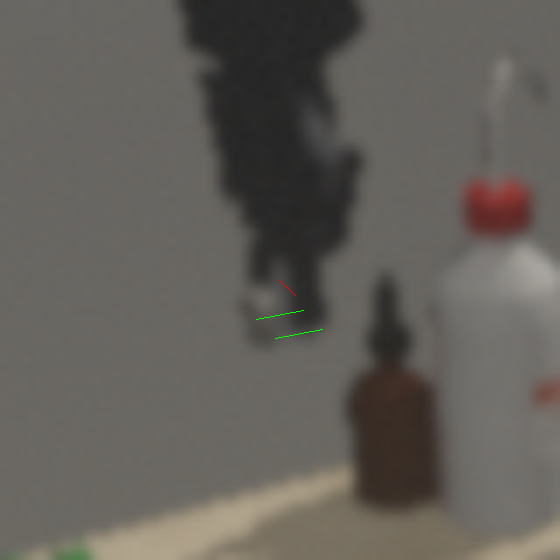

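Call:
apply_moves --deltas '[{"tx":0.5,"ty":-2,"tz":0,"twist":0},{"tx":1.1,"ty":-4,"tz":0,"twist":0},{"tx":1.4,"ty":-5,"tz":0,"twist":0},{"tx":1.4,"ty":-5,"tz":0,"twist":0},{"tx":1.4,"ty":-5,"tz":0,"twist":0},{"tx":1.4,"ty":-5,"tz":0,"twist":0},{"tx":1.4,"ty":-5,"tz":0,"twist":0},{"tx":1.4,"ty":-5,"tz":0,"twist":0},{"tx":1.4,"ty":-5,"tz":0,"twist":0},{"tx":1.1,"ty":-4,"tz":0,"twist":0},{"tx":0.5,"ty":-2,"tz":0,"twist":0},{"tx":0.2,"ty":-0.7,"tz":0,"twist":0}]'

```text
time_s: 60.35
eef_pos: [461.5, -207.8, 157.2]
ee_rot: [-0.021, 0.043, 0.999, -0.001]
contact_force: [0.3, 0.1, -1.3]
opening: 23.2
```

Call:
apply_moves --deltas '[{"tx":0,"ty":0,"tz":0,"twist":-3},{"tx":0,"ty":0,"tz":0,"twist":-2},{"tx":0,"ty":0,"tz":0,"twist":0}]'

```text
time_s: 60.72
eef_pos: [460.8, -206.5, 155.5]
ee_rot: [-0.023, -0.002, 1.0, 0.002]
contact_force: [-0.2, -0.4, -1.3]
opening: 23.0
```

```bash
python3 d.py 444.3 -285 160 180
```

```text
t 60.73 pos [ 460.8 -206.5  155.5] th -179.7 zax [-0.046  0.003 -0.999] J [-0.41  0.34 -0.11  1.17 -0.02 -0.42] open 23.0 F [-0.2 -0.4 -1.3] reach 17.0
delta cm (tool) [ 1.71 -7.84 -0.39] twist 0.3
```

Call:
apply_moves --deltas '[{"tx":0.4,"ty":-1.5,"tz":0,"twist":0},{"tx":0.5,"ty":-2.5,"tz":0,"twist":0},{"tx":0.5,"ty":-2.2,"tz":0,"twist":0},{"tx":0.2,"ty":-1,"tz":0,"twist":0},{"tx":0,"ty":-0.4,"tz":0,"twist":0},{"tx":0,"ty":0,"tz":0,"twist":0},{"tx":0,"ty":0,"tz":0,"twist":0}]'

```text
time_s: 61.6
eef_pos: [444.9, -285.1, 155.8]
ee_rot: [-0.023, -0.003, 1.0, 0.001]
contact_force: [0.0, -0.8, -1.5]
opening: 23.1
```

```bash
python3 d.py 444.8 -285 105 180
```

```text
t 61.6 pos [ 444.9 -285.1  155.8] th -179.6 zax [-0.046  0.003 -0.999] J [-0.56  0.38 -0.04  1.18 -0.02 -0.56] open 23.1 F [ 0.  -0.8 -1.5] reach 17.0
delta cm (tool) [-0.22 -0.    5.07] twist 0.4
```

Call:
apply_moves --deltas '[{"tx":-0.1,"ty":0,"tz":0.5,"twist":0},{"tx":-0.1,"ty":0,"tz":1.5,"twist":0},{"tx":0,"ty":0,"tz":1.5,"twist":0},{"tx":0,"ty":0,"tz":1,"twist":0},{"tx":0,"ty":0,"tz":0.3,"twist":0},{"tx":0,"ty":0,"tz":0,"twist":0}]'

```text
time_s: 62.35
eef_pos: [444.5, -282.7, 103.3]
ee_rot: [-0.024, -0.005, 1.0, 0.002]
contact_force: [0.2, 0.2, -1.2]
opening: 23.2
```

```bash
python3 d.py 444.8 -285 87 180; python3 look.py o32
```

```text
t 62.35 pos [ 444.5 -282.7  103.3] th -179.4 zax [-0.048  0.004 -0.999] J [-0.55  0.43 -0.12  1.06 -0.02 -0.56] open 23.2 F [ 0.2  0.2 -1.2] reach 17.0
delta cm (tool) [-0.11 -0.23  1.62] twist 0.6
[ 444.5 -282.7  103.3] 23.2 17.0
```

View pics/o32.png

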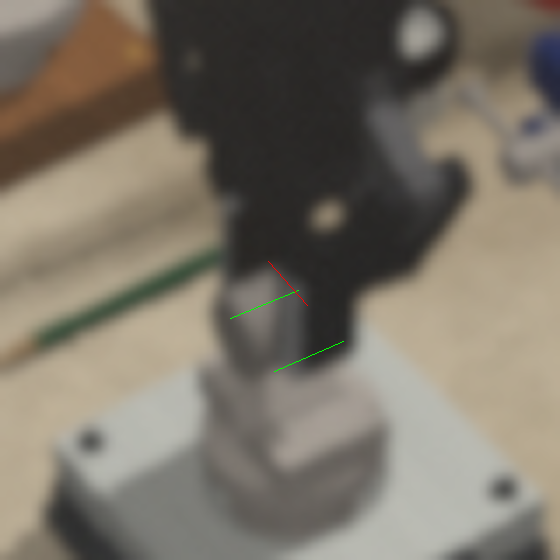

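Call:
apply_moves --deltas '[{"tx":-0.05,"ty":-0.2,"tz":0,"twist":0.4},{"tx":0,"ty":0,"tz":0,"twist":0},{"tx":0,"ty":0,"tz":0.4,"twist":0},{"tx":0,"ty":0,"tz":0.5,"twist":0},{"tx":0,"ty":0,"tz":0.2,"twist":0},{"tx":0,"ty":0,"tz":0,"twist":0}]'

```text
time_s: 63.15
eef_pos: [445.4, -285.5, 92.9]
ee_rot: [-0.023, -0.001, 1.0, 0.001]
contact_force: [-0.3, -0.0, -1.4]
opening: 22.9
```

```bash
python3 d.py 444.8 -285 87 180; python3 look.py o33
```

```text
t 63.15 pos [ 445.4 -285.5   92.9] th -179.9 zax [-0.046  0.003 -0.999] J [-0.56  0.44 -0.13  1.04 -0.02 -0.56] open 22.9 F [-0.3 -0.  -1.4] reach 17.0
delta cm (tool) [0.03 0.05 0.59] twist 0.1
[ 445.4 -285.5   92.9] 22.9 17.0
```

View pics/o33.png

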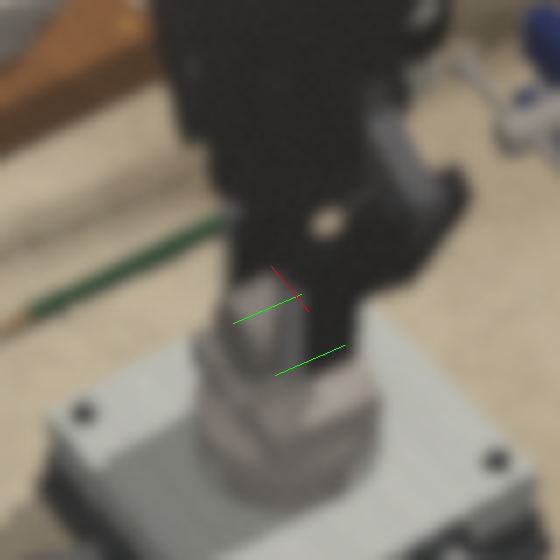

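Call:
apply_moves --deltas '[{"tx":0,"ty":0,"tz":0.3,"twist":0},{"tx":0,"ty":0,"tz":0.2,"twist":0},{"tx":0,"ty":0,"tz":0.1,"twist":0},{"tx":0,"ty":0,"tz":0,"twist":0}]'

```text
time_s: 63.7
eef_pos: [445.3, -285.6, 86.7]
ee_rot: [-0.023, -0.001, 1.0, 0.001]
contact_force: [-0.2, 0.1, -0.8]
opening: 23.1
```

```bash
python3 d.py 444.8 -285 86 180
```

```text
t 63.7 pos [ 445.3 -285.6   86.7] th -179.9 zax [-0.045  0.002 -0.999] J [-0.56  0.45 -0.14  1.02 -0.02 -0.56] open 23.1 F [-0.2  0.1 -0.8] reach 17.0
delta cm (tool) [0.05 0.06 0.08] twist 0.1
```

Light contact. Open and withdraw.

Call:
apply_moves --deltas '[{"tx":0,"ty":0,"tz":0.05,"twist":0},{"tx":0,"ty":0,"tz":0,"twist":0}]'

```text
time_s: 63.95
eef_pos: [445.4, -285.9, 86.5]
ee_rot: [-0.022, -0.001, 1.0, 0.001]
contact_force: [0.3, -0.8, -2.3]
opening: 23.1
```

Call:
apply_moves --deltas '[{"tx":0,"ty":0,"tz":0,"twist":0},{"tx":0,"ty":0,"tz":0,"twist":0},{"tx":0,"ty":0,"tz":0,"twist":0},{"tx":0,"ty":0,"tz":0,"twist":0},{"tx":0,"ty":0,"tz":-0.5,"twist":0},{"tx":0,"ty":0,"tz":-2,"twist":0},{"tx":0,"ty":0,"tz":-3,"twist":0},{"tx":0,"ty":0,"tz":-3,"twist":0},{"tx":0,"ty":0,"tz":-2,"twist":0},{"tx":0,"ty":0,"tz":-0.7,"twist":0},{"tx":0,"ty":0,"tz":0,"twist":0}]' --jaw -0.5

```text
time_s: 65.32
eef_pos: [450.7, -286.0, 203.3]
ee_rot: [-0.022, -0.001, 1.0, 0.001]
contact_force: [-0.1, -0.7, -0.6]
opening: 64.0
```

```bash
python3 d.py 250 -285 200 180; python3 look.py o34
```

```text
t 65.33 pos [ 450.7 -286.   203.3] th -179.9 zax [-0.044  0.002 -0.999] J [-0.55  0.36  0.05  1.3  -0.02 -0.56] open 64.0 F [-0.1 -0.7 -0.6] reach 17.0
delta cm (tool) [20.03  0.13  1.21] twist 0.1
[ 450.7 -286.   203.3] 64.0 17.0
```

Call:
apply_moves --deltas '[{"tx":0.5,"ty":2,"tz":0,"twist":0},{"tx":0.5,"ty":4,"tz":0,"twist":0},{"tx":0.5,"ty":5,"tz":0,"twist":0},{"tx":1,"ty":5,"tz":0,"twist":0},{"tx":1,"ty":5,"tz":0,"twist":0},{"tx":1,"ty":5,"tz":0,"twist":0},{"tx":1,"ty":5,"tz":0,"twist":0},{"tx":1,"ty":5,"tz":0,"twist":0},{"tx":0,"ty":3,"tz":0,"twist":0},{"tx":0,"ty":1,"tz":0,"twist":0},{"tx":0,"ty":0,"tz":0,"twist":0}]'

```text
time_s: 66.75
eef_pos: [376.8, 125.1, 196.3]
ee_rot: [-0.032, 0.0, 0.999, 0.002]
contact_force: [-0.2, -0.4, 0.2]
opening: 64.2
```

```bash
python3 d.py 250 -285 200 180
python3 - <<'E'
from ov import *
t=snap('top','t9.png');s=snap('scene','s9.png')
V=(444.3,-285);F=(457.5,-52.3);T=(662,2.5)
G=(0,255,0);B=(255,0,0);R=(0,0,255)
def row(n,im):
    c=lambda P,z,sh:crop(n,im,w2px(n,P+(z,)),18,sh,10)
    o=[c(V,60,[(G,rect(V,34,48,0,67)),(B,circ(V,26,55)),(R,rect(V,30,25,0,75))]),c(F,45,[(G,circ(F,34,55)),(B,circ(F,34,43))]),c(T,20,[(G,circ(T,25,25)),(B,circ(T,28,16))])]
    return np.hstack(o)
o=np.vstack([row('top',t),row('scene',s)]);cv2.imwrite('pics/f.png',cv2.resize(o,(795,530)))
for n in('top','scene'):
  for k,z in(('bar_mid',75),('vee_mid',47),('flat_mid',35.5),('block_mid',18.5),('other_mid',19.5)):
    print(n,k,[(round(d['score'],2),px2w(n,d['location'],z)[:2].round(1).tolist()) for d in tip_of(n,k)])
E
```

```text
t 66.75 pos [376.8 125.1 196.3] th 180.0 zax [-0.063  0.004 -0.998] J [ 0.3   0.12 -0.29  1.22  0.02  0.3 ] open 64.2 F [-0.2 -0.4  0.2] reach 17.0
delta cm (tool) [ 12.65 -41.01   0.28] twist -0.0
top bar_mid [(0.71, [444.1, -288.2])]
top vee_mid [(0.9, [537.3, 303.2]), (0.87, [800.1, -174.6]), (0.87, [658.4, -113.0]), (0.74, [440.4, -287.6])]
top flat_mid [(0.8, [459.0, -49.9])]
top block_mid [(0.78, [661.7, 0.3])]
top other_mid [(0.6, [663.2, 85.0])]
scene bar_mid [(0.64, [441.3, -294.4])]
scene vee_mid [(0.79, [516.6, 283.9]), (0.59, [444.7, -283.4]), (0.57, [633.3, -144.3])]
scene flat_mid []
scene block_mid [(0.49, [663.3, -5.2])]
scene other_mid [(0.69, [656.9, 68.5])]
```

View pics/f.png

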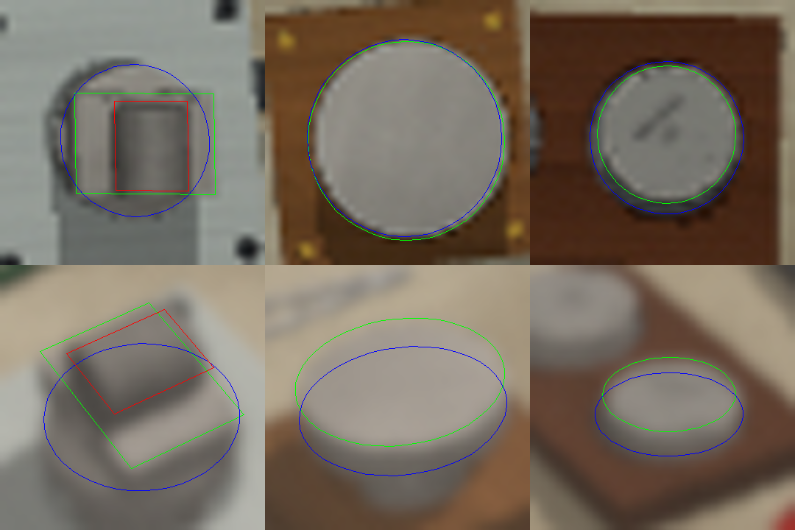

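View pics/s9.png

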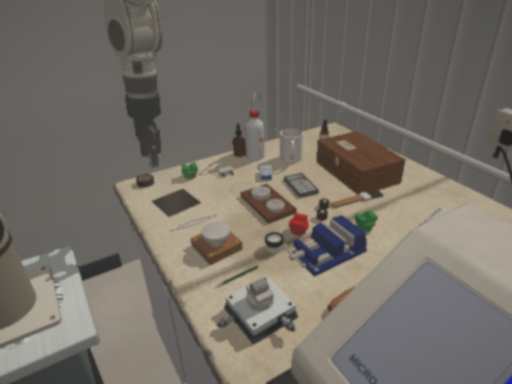

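Run:
```python
from workcell import sign_off
print(sign_off())
```

```text
the job is handed in; nothing more can be done
None
```

I finished the changeover and handed the job in at about 67 s; no verdict was reported.

- **Test block:** the 50 mm block went into the tray's empty recess.
- **Anvils:** the flat anvil was set down on the pad. The vee anvil then went into the stage seat with its groove along world x, and the flat anvil into the storage socket.
- **Bar:** laid in the vee groove, and the arm then moved clear with the jaws open and nothing in them.

**Last checks:** in the last top picture the drawn outlines of the vee anvil, bar, flat anvil and test block lie on the parts to about 1–2 mm, at the heights they would have fully seated. The other test block looks unmoved.

**What disagreed:**
- **Scene camera:** its outlines sat about 2 px (roughly 4 mm) too high throughout. I took that as calibration offset and trusted the top camera.
- **Networks:** their last readings of the bar were a few mm to the side of the anvil (3 mm in the top view, 9 mm in the scene view). The outlines did not show that offset. The scene network did not find the flat anvil in the last picture.
- **Tool tilt:** the tool drifted to as much as 0.07 rad off vertical along the way. The parts were released at 0.02–0.05 rad and look level in the pictures.

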